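Fit a brake return spring with a spring puller

TASK

Fit the loose return spring of the drum brake that lies on the bench: take the spring puller out of its wooden stand, put its ball-ended pin into the small outer loop of the free spring, stretch the spring until its larger loop passes over the head of its anchor post, press it down until you feel it bottom on the post (its height differs), keep it down and let it go back gently so that it stays hooked under the post's overhanging head. Then stand the puller back in its stand, fully down. Work only with the puller - the gripper must not touch brake or spring - do not press hard, do not overstretch the spring, and leave the other things on the bench alone.

Things in the scene. Friction and masses are not known exactly. Their poses are not given: they have to be found in the camera images.
- brake: Drum brake fixed flat on the bench: dark round plate 180 mm across, 8 mm thick, two curved shoes with brown linings (tops 32 mm above the bench), two steel anchor posts side by side, each with a blue spring. The spring at x < 0 is fitted and shows how the other must end up; the one at x > 0 is free at its post end. Origin: centre of the plate's underside; y points from there to the posts, z up.
- post_seat (a point): Nominal seat on the free spring's post axis, 23.5 mm above the bench, fixed to the plate; spring_eye comes here when seated. x is level, the way to stretch; z up. The spring's pivot is 96 mm away along -x. The post is screwed into a brass nut of the plate and stands up to 6 mm higher or lower than nominal; this is NOT in the measured pose: the true seat must be felt.
- post_nut: Brass nut, 23 mm diameter, 4 mm tall, round the free spring's post; origin on the axis at the plate's surface, axes as post_seat. Nominal heights of the post above it: boss (16 mm diameter, the wire rests on it) 14 mm; neck 6 mm diameter; flat underside of the head 18.6 mm, rounded top 23.8 mm. Wire has 1.6 mm play under the head. Head 7 mm wide, spans x -3.5 to +6.5 mm: it overhangs the far side.
- spring_eye (a point): Seat point of the larger loop (eye) of the free spring, in the plane of the wire, 3 mm inside its far end; over post_seat when seated. Wire 3 mm thick. The eye is 9.4 mm wide and 15 mm long inside, from 12 mm before to 3 mm beyond this point. x axis along the spring away from its pivot, z up across the wire's plane.
- spring_loop (a point): Centre of the small outer loop for the puller, 11 mm beyond spring_eye along the spring, same plane; inside diameter 10 mm, wire 3 mm. Unloaded, the spring stands up at 0.3 rad from level (loop about 24 mm above its seated height), higher than the post's head. It swings easily from side to side; pressing it down to the seated height takes about 3 N.
- spring_hook (a joint): Stretch of the free spring (m): 0 unloaded, 0.028 when seated. Pull: 1.5 N plus 140 N/m. The eye can go down over the head while spring_eye is 3.5 to 9 mm beyond the post's axis (stretch about 0.036 to 0.042 while still raised). More than 0.046 overstretches it.
- puller_grip (a point): Spring puller, upright in its stand: centre of its square wooden handle, 22 x 22 mm and 56 mm tall (sides along this point's x and y axes), z up along the tool. Mass about 0.16 kg. A thin brass cap stands 3 mm above the handle.
- puller_shoulder (a point): On the puller's axis, the underside of the steel collar (15 mm diameter), 58 mm below puller_grip. Below it hangs the pin: 5 mm diameter, ending in a ball of 6.6 mm diameter whose lowest point is 10.8 mm below this point. The collar presses on the wire of the small loop; the ball keeps the loop from slipping off the pin.
- puller_guard (a point): On the puller's axis, the underside of the round brass guard (34 mm diameter, 4 mm thick) at the foot of the handle, 32 mm below puller_grip. It rests on the stand's top when the puller is stowed; between guard and collar is a 10 mm shaft.
- stand_hole0 (a point): Centre of the mouth of the hole (20 mm diameter, right through) in the top of the puller's stand, a fixed dark wooden block 66 x 66 x 42 mm; z up. When the puller is stowed, puller_guard coincides with this point.
- bolt: Loose hexagon bolt with nut, 27 x 70 x 23 mm, lying on the bench between brake and stand; leave alone. Origin under its centre.
- bush: Loose brass bush, 34 mm diameter, 30 mm tall, on the bench between brake and stand; leave alone. Origin under its centre.
- nut_tin: Round tin of nuts, 74 mm diameter, 45 mm tall, to the left; leave alone. Origin under its centre.
- spanner: Open-ended spanner 226 mm long, 8 mm thick, lying to the right; leave alone. Origin under its centre.

How it is judged (in metres and radians):
On the way, in this order (a step that is already met when the one before it is completed fails the run):
1. the puller is out of its stand (distance between puller_guard and stand_hole0 above 0.04 m), for 0.1 s.
2. the spring is stretched by the puller (value of joint spring_hook above 0.024 m and contact force between puller and brake above 2 N), for 0.1 s.
3. the spring's eye sits on the post under its head and the puller has let go of it (horizontal distance between spring_eye and post_seat below 0.003 m and z of spring_eye in the frame of post_seat below 0.009 m and value of joint spring_hook above 0.024 m and contact force between puller and brake below 0.3 N), for 0.2 s.
At the end, for the whole second after the job is handed in: The free spring's eye is hooked on its post without help: spring_eye within 3 mm of the post's axis, under 9 mm above post_seat, stretch above 0.024. The puller rests in its stand: puller_guard within 6 mm of the hole's axis, under 4 mm above its mouth, upright within 0.1 rad (all of step 3 and horizontal distance between puller_guard and stand_hole0 below 0.006 m and z of puller_guard in the frame of stand_hole0 below 0.004 m and angle between puller_guard's own z axis and vertical below 0.1 rad and linear speed of puller below 0.02 m/s); the robot touches nothing.
It fails at once if the spring was overstretched (stretch above 0.046) (value of joint spring_hook above 0.046 m).
It fails at once if the puller pressed on spring, post or brake with more than 28 N (contact force between puller and brake above 28 N).
It fails at once if the gripper touched the brake or the spring (contact force between any of the fingers, the arm and brake above 1 N).
It fails at once if a bystander was moved by more than 20 mm (distance of any of bolt, bush, nut_tin, spanner from where it was at the start of the episode above 0.02 m).
It also fails if it takes over 64 s, if anything falls off the work surface, if the arm or the gripper's body presses on something with over 40 N, if the wrist force passes 120 N, or if a joint passes its speed limit or range.

ROBOT

A 6-joint arm with a two-finger parallel gripper is mounted at the origin on a cart in front of the work surface, level with it; the furniture and walls round the work are solid. World frame = base frame: x ahead of the robot, y to its left, z up, the work surface at z = 0. Lengths are in mm, angles in rad, forces in N, time in s.
With the tool pointing down it reaches from about 275 to 1000 mm from the base axis. Payload 8.4 kg.
Tool frame: the origin (TCP) lies midway between the tips of the shut fingers; the grasp point (between the pads) lies behind it (r.pinch_z is the z of the grasp point in the tool frame, in mm); z points along the fingers, y is the direction in which the jaws open and shut (so a half turn about z gives the same grasp; the last joint's range is limited). The gripper opens to 85 mm and grips with 20 to 120 N. Pads are 22 mm wide; open, the fingers measure 114 mm over their backs; the gripper's body (76 mm by 85 mm) begins 54 mm behind the grasp point. The pads swing forward as they close: fully open they stand 13 mm farther back than shut.
Start: joints at [-1.308, 0.353, 1.633, -0, 1.155, -0.002], TCP at [163.571, -603.218, 231.281] pointing down, gripper open.
Joint ranges: [-2.63, 2.63], [-0.92, 2.1], [0.06, 2.66], [-1.3, 4.44], [0, 2.69], [-3.02, 3.02]. Speed limits (rad/s): [2.22, 2.22, 2.79, 3.14, 3.14, 3.14].

INTERFACE

Orientations are given as [roll, pitch, yaw] about the fixed x, y, z axes, in that order (R = Rz(yaw) Ry(pitch) Rx(roll)).
In Python, from rig import r, optics, ticket gives the robot as it stands.
- The arm moves only by the shell command python3 -m jog 'ROWS' [FORCE]. ROWS is text: rows parted by semicolons, each of 7 numbers parted by spaces: the closure in counts, from 0 (fully open) to 255 (shut), then the shift along the tool's x, y, z in mm, then the turn, a rotation vector about the tool's x, y, z in degrees. A call has 1 to 5 rows; each row shifts and turns the pose as measured when the row begins, along the tool's axes as they then stand; what a row does not reach is not made up. A row lasts 1/12 s, in which the tool goes at most 41.7 mm and 7.16 degrees, less where a joint would pass 70% of its speed; a pose out of reach is approached as far as the arm can. A call with a gripper value outside its range is refused whole. The fingers move at their own pace and stop on an object; FORCE is the grip in N (left out, the last holds). Time passes only in rows, so rows that do not move let the fingers close. It gives the time, the measured TCP pose, the force and the opening at its end, in the units of the state.
- r.sense(): the state, without advancing time (a new reading comes with each control period).
- optics.grab_frame(name): name is "scene" or "top"; returns the picture (480x640x3 uint8, red, green, blue); there is no depth.
- optics.camera_info(name): a dict with "fx", "fy", "cx", "cy" (pixels), "dist" ([k1, k2, p1, p2, k3] as OpenCV has them; the pictures are not rectified), "world_from_camera" (4x4, takes a point from camera to world coordinates). Camera axes: x right, y down, z forward; pixel columns grow to the right and rows downward; lengths in mm; the calibration is good to about 2 mm. A picture is of the moment at which its call begins. camera_info takes no time and is no camera call.
- ticket.sign_off(): hands the job in, once; it reports no verdict.
The state is a dict: "clock": time; "qpos": joint angles; "qvel": joint speeds; "joint_efforts": joint torques, N m; "eef_pos": TCP position; "tcp_rot": TCP orientation; "contact_force": force on the tool from outside, world axes, zero at the start; "wrist_torque": the same for the moment, N m; "opening": opening from 0.0 (shut) to 1.0 (fully open).
Only numpy, scipy, OpenCV 4.12 (cv2) and the standard library are available. Lean on these libraries where they do the work, as an engineer would, in place of code of your own. Each camera call takes 0.05 s, during which the arm holds its last target.

## Working session

There is one attempt and no reset: what is moved stays moved. The work goes in short steps, Python scripts to look and compute and a shell command to move; the robot and the scene stay as the last step left them, time stands still between calls to the robot, and variables do not carry over. Pictures are saved under pics/ and viewed, and the job is handed in when it is done.

```bash
ls; mkdir -p pics; python3 - <<'E'
from rig import r, optics, ticket
import cv2,json
print(r.sense()); print(r.pinch_z)
for n in("scene","top"):
    print(n,optics.camera_info(n)); cv2.imwrite(f"pics/{n}0.png",optics.grab_frame(n)[:,:,::-1])
E
```

```text
pics
{'clock': 0.0, 'qpos': array([-1.30839125e+00,  3.53660816e-01,  1.63413924e+00,  2.92371906e-05,
        1.15518382e+00, -2.42072432e-03]), 'qvel': array([ 0.0004849 , -0.00153664,  0.00035962, -0.00095072,  0.0004883 ,
        0.00027074]), 'joint_efforts': array([-2.91972181e-03, -6.05268717e+01, -3.42062581e+01, -2.36611195e-04,
        9.42207291e-03,  7.49379780e-06]), 'eef_pos': array([ 163.46148233, -602.75407761,  230.55157799]), 'tcp_rot': array([-3.14020149e+00, -3.00994527e-05,  2.64813956e-01]), 'contact_force': array([ 0.09498152,  0.00886025, -0.38331892]), 'wrist_torque': array([-0.01274288, -0.00115354, -0.05497042]), 'opening': 1.0013424295925617}
-18.700000000000003
scene {'fx': 512.8072939211437, 'fy': 512.8072939211437, 'cx': 324.88091584549653, 'cy': 242.576373868541, 'dist': array([-0.04335606,  0.        ,  0.        ,  0.        ,  0.        ]), 'world_from_camera': array([[-8.18013067e-01, -3.02006118e-01,  4.89537462e-01,
        -1.25494331e+02],
       [-5.74953216e-01,  4.54219766e-01, -6.80524213e-01,
         9.19106150e+02],
       [-1.68351157e-02, -8.38138837e-01, -5.45197092e-01,
         8.00850697e+02],
       [ 0.00000000e+00,  0.00000000e+00,  0.00000000e+00,
         1.00000000e+00]])}
top {'fx': 537.5630362898934, 'fy': 537.5630362898934, 'cx': 318.72367912166123, 'cy': 244.76053336539786, 'dist': array([-0.15229438,  0.        ,  0.        ,  0.        ,  0.        ]), 'world_from_camera': array([[ 2.70251505e-02, -9.84435608e-01,  1.73655335e-01,
         2.56277524e+02],
       [-9.99280544e-01, -3.12289746e-02, -2.15208333e-02,
         3.52277063e+01],
       [ 2.66089526e-02, -1.72948794e-01, -9.84571317e-01,
         1.53143507e+03],
       [ 0.00000000e+00,  0.00000000e+00,  0.00000000e+00,
         1.00000000e+00]])}
```

View pics/scene0.png

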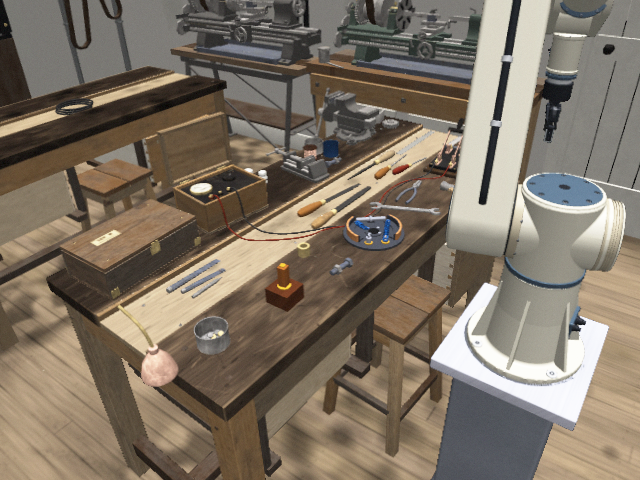

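View pics/top0.png

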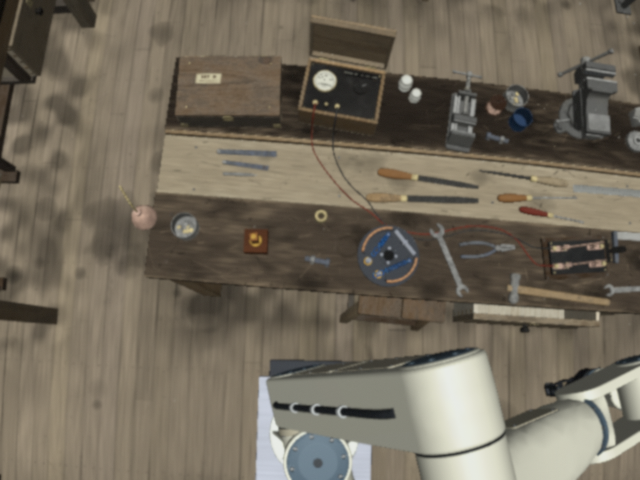

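```bash
cat > h.py <<'E'
from rig import r, optics, ticket
import cv2,numpy as np
from scipy.spatial.transform import Rotation as Ro
from scipy.optimize import least_squares
def K(n):
    c=optics.camera_info(n); return np.array([[c['fx'],0,c['cx']],[0,c['fy'],c['cy']],[0,0,1]]),np.array(c['dist']),c['world_from_camera']
def proj(n,P):
    k,d,T=K(n); Ti=np.linalg.inv(T); P=np.atleast_2d(np.array(P,float))
    return cv2.projectPoints(P,cv2.Rodrigues(Ti[:3,:3])[0],Ti[:3,3],k,d)[0][:,0]
def ray(n,uv):
    k,d,T=K(n); p=cv2.undistortPoints(np.array(uv,float).reshape(-1,1,2),k,d)[0,0]
    v=T[:3,:3]@np.array([p[0],p[1],1]); return T[:3,3],v/np.linalg.norm(v)
def at(n,uv,z):
    o,v=ray(n,uv); return o+v*(z-o[2])/v[2]
def tri(a,b):
    A=[];B=[]
    M=np.zeros((3,3));y=np.zeros(3)
    for n,uv in(("scene",a),("top",b)):
        o,v=ray(n,uv); Q=np.eye(3)-np.outer(v,v); M+=Q;y+=Q@o
    X=np.linalg.solve(M,y)
    return X,proj("scene",X)[0]-a,proj("top",X)[0]-b
def zoom(src,box,out,s,pts=None,n=None):
    im=cv2.imread(src) if isinstance(src,str) else src[:,:,::-1].copy()
    x0,y0,x1,y1=box
    c=cv2.resize(im[y0:y1,x0:x1],None,fx=s,fy=s,interpolation=cv2.INTER_CUBIC)
    for x in range(x0,x1,10):
        cv2.line(c,((x-x0)*s,0),((x-x0)*s,6),(0,255,255),1); cv2.putText(c,str(x),((x-x0)*s,16),0,.35,(0,255,255),1)
    for y in range(y0,y1,10):
        cv2.line(c,(0,(y-y0)*s),(6,(y-y0)*s),(0,255,255),1); cv2.putText(c,str(y),(8,(y-y0)*s+4),0,.35,(0,255,255),1)
    if pts is not None:
        for p in proj(n,pts): cv2.drawMarker(c,(int((p[0]+.5-x0)*s),int((p[1]+.5-y0)*s)),(0,0,255),0,7,1)
    cv2.imwrite(out,c)
E
python3 - <<'E'
from h import *
zoom("pics/scene0.png",(335,200,415,260),"pics/s_br.png",10)
zoom("pics/top0.png",(350,215,425,290),"pics/t_br.png",8)
zoom("pics/scene0.png",(255,250,315,315),"pics/s_st.png",9)
zoom("pics/top0.png",(230,215,285,265),"pics/t_st.png",10)
E
```

```text
(no output)
```

View pics/s_br.png

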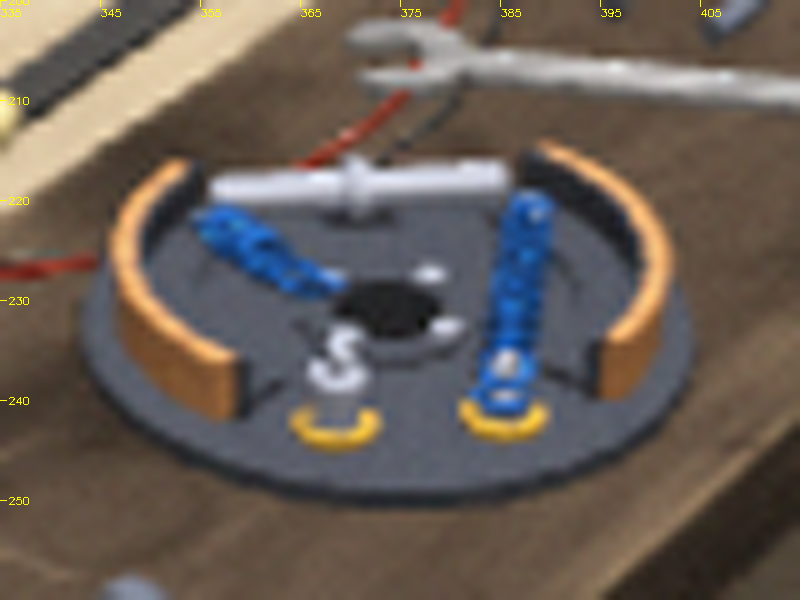

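View pics/t_br.png

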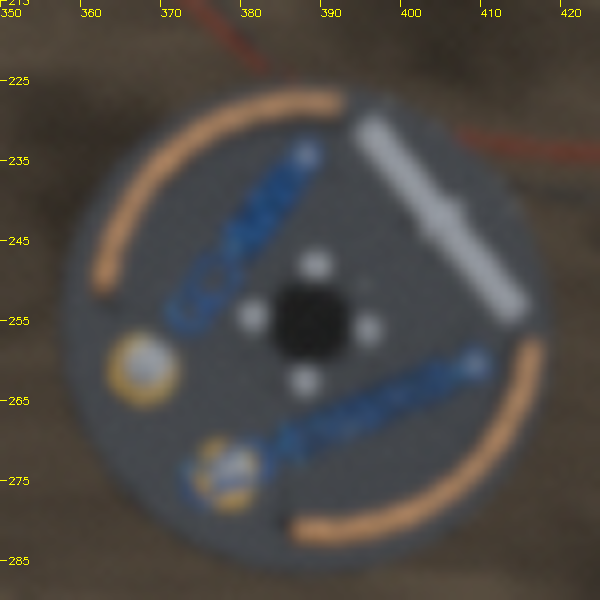

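View pics/s_st.png

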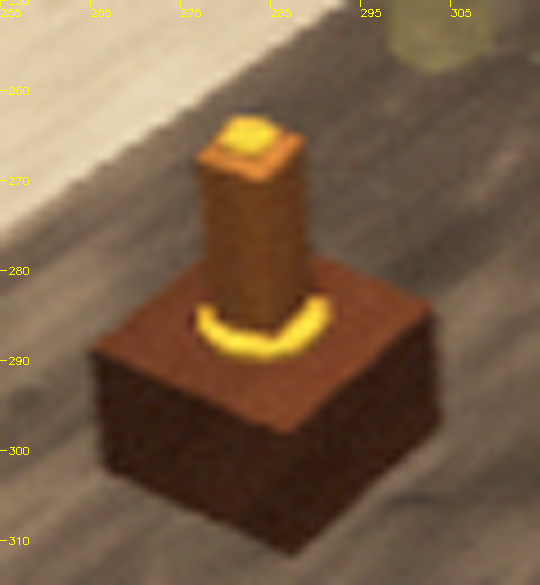

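View pics/t_st.png

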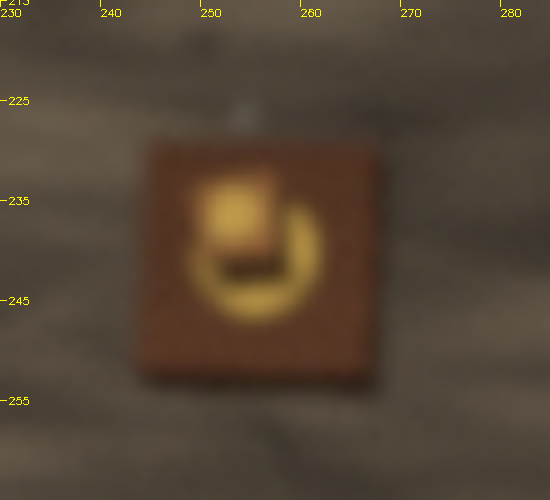

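```bash
python3 - <<'E'
from h import *
np.set_printoptions(precision=1,suppress=True)
z=lambda x,y,x0,y0,s:(x0+x/s-.5,y0+y/s-.5)
S=lambda x,y:z(x,y,335,200,10); T=lambda x,y:z(x,y,350,215,8)
print("nut",at("scene",S(337,416),12),at("top",T(144,370),12))
print("post head",tri(S(340,345),T(147,360)))
print("nutF",at("scene",S(503,410),12),at("top",T(226,476),12))
print("pivot",tri(S(225,222),T(306,155)))
print("pivotF",tri(S(535,207),T(475,363)))
print("eyeend",tri(S(338,285),T(180,318)))
print("plate c top",at("top",T(306,330),8),"scene",at("scene",S(388,325),8))
S=lambda x,y:z(x,y,255,250,9); T=lambda x,y:z(x,y,230,215,10)
print("cap",tri(S(250,135),T(234,215)), at("scene",S(250,135),105),at("top",T(234,215),105))
for n,p in (("scene",[(93,350),(291,432),(435,305),(203,262)]),("top",[(147,140),(380,147),(375,378),(138,372)])):
    q=np.array([at(n,(S if n=="scene" else T)(*a),42) for a in p]); print(n,q,q.mean(0))
E
```

```text
nut [ 485.2 -139.7   12. ] [ 482.2 -139.1   12. ]
post head (array([ 482.5, -136.8,   38. ]), array([0.2, 0. ]), array([-0.1, -0.2]))
nutF [ 447.7 -168.3   12. ] [ 444.8 -169.    12. ]
pivot (array([ 559.3, -195.9,   23.8]), array([-0.4, -0.1]), array([0.2, 0.3]))
pivotF (array([ 487.1, -256.9,   22.2]), array([0.1, 0. ]), array([-0.1, -0.1]))
eyeend (array([ 493.7, -148.3,   48.5]), array([-0.7, -0.1]), array([0.3, 0.7]))
plate c top [ 499.1 -198.1    8. ] scene [ 501.2 -195.2    8. ]
cap (array([527. , 182.9, 105.3]), array([0.4, 0.1]), array([-0.2, -0.3])) [528.3 182.8 105. ] [526.2 182.4 105. ]
scene [[560.  216.3  42. ]
 [494.6 213.7  42. ]
 [496.1 149.8  42. ]
 [560.4 169.9  42. ]] [527.8 187.4  42. ]
top [[559.  214.6  42. ]
 [559.  148.6  42. ]
 [492.9 147.1  42. ]
 [492.5 213.7  42. ]] [525.8 181.   42. ]
```

```bash
cat >> h.py <<'E'
def plan(pos,yaw=None,grip=0,step=35,tstep=6.5,rotA=None):
    s=r.sense(); p=s['eef_pos'].copy(); R=Ro.from_euler('xyz',s['tcp_rot'])
    tgt=Ro.from_euler('xyz',[np.pi,0,np.radians(yaw)]) if yaw is not None else R
    dp=np.array(pos)-p; rv=(R.inv()*tgt).as_rotvec()
    n=max(1,int(np.ceil(max(np.linalg.norm(dp)/step,np.degrees(np.linalg.norm(rv))/tstep))))
    rows=[]
    for i in range(n):
        Ri=R*Ro.from_rotvec(rv*i/n)
        rows.append(" ".join([str(grip)]+["%.1f"%v for v in Ri.inv().apply(dp/n)]+["%.2f"%v for v in np.degrees(rv/n)]))
    for i in range(0,n,5): print("; ".join(rows[i:i+5]))
def st():
    s=r.sense(); print("t%.2f"%s['clock'],"pos",np.round(s['eef_pos'],1),"rpy",np.round(np.degrees(s['tcp_rot']),2),"F",np.round(s['contact_force'],2),"M",np.round(s['wrist_torque'],2),"op%.3f"%s['opening'])
E
python3 - <<'E'
from h import *
np.set_printoptions(precision=1,suppress=True)
z=lambda x,y,x0,y0,s:(x0+x/s-.5,y0+y/s-.5)
S=lambda x,y:z(x,y,255,250,9)
q=[at("scene",S(*a),102) for a in [(197,157),(260,180),(305,138)]]
print(np.array(q)); 
for a,b in ((0,1),(1,2)): d=q[b]-q[a]; print(np.degrees(np.arctan2(d[1],d[0])),np.linalg.norm(d))
plan([527,182.5,180],91,0,30)
E
```

```text
[[536.4 195.  102. ]
 [516.3 193.8 102. ]
 [518.3 172.7 102. ]]
-176.50683400491454 20.073069509655067
-84.69241261785791 21.16548581782752
0 19.2 -22.9 1.8 -0.00 -0.00 -2.61; 0 20.2 -22.0 1.8 -0.00 -0.00 -2.61; 0 21.2 -21.0 1.8 -0.00 -0.00 -2.61; 0 22.1 -20.0 1.8 -0.00 -0.00 -2.61; 0 23.0 -19.0 1.8 -0.00 -0.00 -2.61
0 23.9 -17.9 1.8 -0.00 -0.00 -2.61; 0 24.7 -16.8 1.8 -0.00 -0.00 -2.61; 0 25.4 -15.7 1.8 -0.00 -0.00 -2.61; 0 26.1 -14.5 1.8 -0.00 -0.00 -2.61; 0 26.7 -13.3 1.8 -0.00 -0.00 -2.61
0 27.3 -12.1 1.8 -0.00 -0.00 -2.61; 0 27.8 -10.8 1.8 -0.00 -0.00 -2.61; 0 28.3 -9.5 1.8 -0.00 -0.00 -2.61; 0 28.7 -8.2 1.8 -0.00 -0.00 -2.61; 0 29.0 -6.9 1.8 -0.00 -0.00 -2.61
0 29.3 -5.6 1.8 -0.00 -0.00 -2.61; 0 29.5 -4.2 1.8 -0.00 -0.00 -2.61; 0 29.7 -2.9 1.8 -0.00 -0.00 -2.61; 0 29.8 -1.5 1.8 -0.00 -0.00 -2.61; 0 29.8 -0.2 1.8 -0.00 -0.00 -2.61
0 29.8 1.2 1.8 -0.00 -0.00 -2.61; 0 29.7 2.6 1.8 -0.00 -0.00 -2.61; 0 29.6 3.9 1.8 -0.00 -0.00 -2.61; 0 29.4 5.3 1.7 -0.00 -0.00 -2.61; 0 29.1 6.6 1.7 -0.00 -0.00 -2.61
0 28.8 7.9 1.7 -0.00 -0.00 -2.61; 0 28.4 9.2 1.7 -0.00 -0.00 -2.61; 0 27.9 10.5 1.7 -0.00 -0.00 -2.61; 0 27.4 11.8 1.7 -0.00 -0.00 -2.61
```

```bash
python3 -m jog '0 19 -23 0 0 0 -2.6; 0 20 -22 0 0 0 -2.6; 0 21 -21 0 0 0 -2.6; 0 22 -20 0 0 0 -2.6; 0 23 -19 0 0 0 -2.6'
python3 -m jog '0 24 -18 0 0 0 -2.6; 0 25 -17 0 0 0 -2.6; 0 25 -16 0 0 0 -2.6; 0 26 -14 0 0 0 -2.6; 0 27 -13 0 0 0 -2.6'
python3 -m jog '0 27 -12 1 0 0 -2.6; 0 28 -11 1 0 0 -2.6; 0 28 -9 1 0 0 -2.6; 0 29 -8 1 0 0 -2.6; 0 29 -7 1 0 0 -2.6'
python3 - <<'E'
from h import *
st(); plan([527,182.5,150],93.5,0,30)
E
```

```text
clock: 0.52
eef_pos: [224.3, -466.5, 227.9]
tcp_rot: [-3.139, 0.001, 0.494]
contact_force: [0.6, 1.3, 0.3]
opening: 0.998
clock: 0.93
eef_pos: [287.5, -322.8, 226.7]
tcp_rot: [-3.136, -0.0, 0.731]
contact_force: [1.4, 0.1, 1.3]
opening: 1.003
clock: 1.35
eef_pos: [349.3, -179.5, 221.6]
tcp_rot: [-3.137, -0.002, 0.968]
contact_force: [0.3, -0.3, -0.7]
opening: 0.998
t1.35 pos [ 349.3 -179.5  221.6] rpy [-1.7971e+02 -1.0000e-01  5.5480e+01] F [ 0.28 -0.33 -0.67] M [0.02 0.02 0.  ] op0.998
0 28.5 -4.2 5.2 -0.02 -0.01 -2.72; 0 28.7 -2.8 5.2 -0.02 -0.01 -2.72; 0 28.8 -1.5 5.2 -0.02 -0.01 -2.72; 0 28.8 -0.1 5.2 -0.02 -0.01 -2.72; 0 28.8 1.3 5.2 -0.02 -0.01 -2.72
0 28.7 2.6 5.2 -0.02 -0.01 -2.72; 0 28.5 4.0 5.1 -0.02 -0.01 -2.72; 0 28.3 5.3 5.1 -0.02 -0.01 -2.72; 0 28.0 6.7 5.1 -0.02 -0.01 -2.72; 0 27.7 8.0 5.1 -0.02 -0.01 -2.72
0 27.3 9.3 5.1 -0.02 -0.01 -2.72; 0 26.8 10.6 5.1 -0.02 -0.01 -2.72; 0 26.3 11.8 5.1 -0.02 -0.01 -2.72; 0 25.7 13.0 5.1 -0.02 -0.01 -2.72
```

```bash
python3 -m jog '0 28.5 -4 3 0 0 -2.7; 0 28.5 -3 3 0 0 -2.7; 0 29 -1.5 3 0 0 -2.7; 0 29 0 3 0 0 -2.7; 0 29 1 3 0 0 -2.7'
python3 -m jog '0 28.5 2.5 3 0 0 -2.7; 0 28.5 4 3 0 0 -2.7; 0 28.5 5.5 3 0 0 -2.7; 0 28 6.5 3 0 0 -2.7; 0 27.5 8 3 0 0 -2.7'
python3 -m jog '0 27 9 3 0 0 -2.7; 0 27 10.5 3 0 0 -2.7; 0 26 12 3 0 0 -2.7; 0 25.5 13 3 0 0 -2.7; 0 0 0 0 0 0 0'
python3 - <<'E'
from h import *
st(); plan([527,182.5,140],93.5,0,30)
for n,b,s in(("scene",(235,200,335,320),6),("top",(200,180,320,280),6)): zoom(optics.grab_frame(n),b,f"pics/{n}1.png",s,[[527,182.5,105]],n)
E
```

```text
clock: 1.77
eef_pos: [413.3, -41.8, 206.7]
tcp_rot: [-3.138, -0.003, 1.216]
contact_force: [0.3, -1.2, -0.2]
opening: 1.001
clock: 2.18
eef_pos: [475.5, 96.1, 190.6]
tcp_rot: [-3.138, -0.003, 1.465]
contact_force: [0.3, 0.3, -0.4]
opening: 1.002
clock: 2.6
eef_pos: [525.6, 210.4, 176.3]
tcp_rot: [-3.138, -0.005, 1.669]
contact_force: [0.0, -0.1, 0.2]
opening: 1.002
t2.60 pos [525.6 210.4 176.3] rpy [-179.79   -0.27   95.65] F [ 0.05 -0.14  0.16] M [ 0.03 -0.06 -0.02] op1.002
0 -14.1 -0.6 18.1 -0.11 -0.13 1.07; 0 -14.0 -0.4 18.1 -0.11 -0.13 1.07
```

View pics/scene1.png

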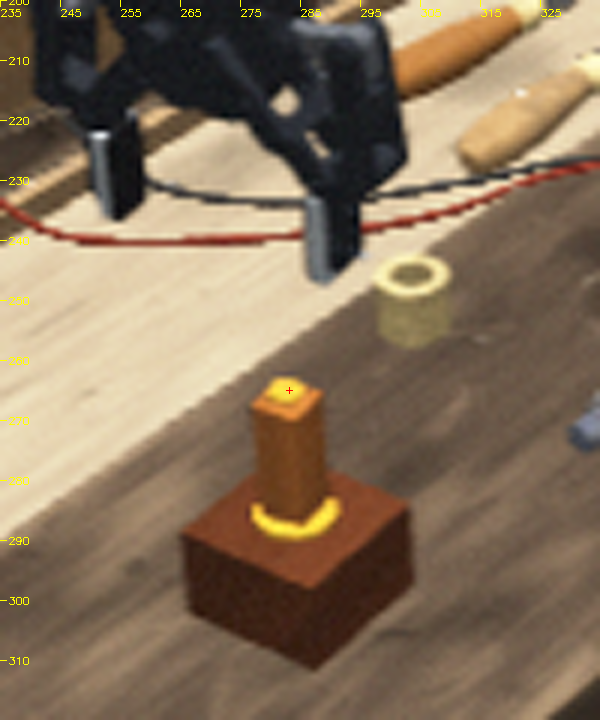

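View pics/top1.png

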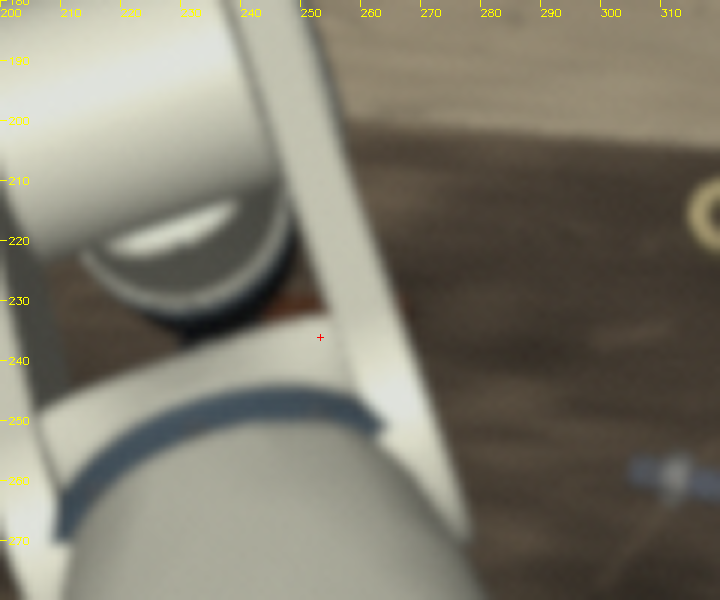

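```bash
python3 -m jog '0 -14 -0.5 10 0 0 1; 0 -14 -0.5 10 0 0 1; 0 0 0 0 0 0 0; 0 0 0 0 0 0 0'
python3 - <<'E'
from h import *
st(); plan([527.3,182.6,130],94,0,30)
E
```

```text
clock: 3.03
eef_pos: [522.4, 172.8, 153.7]
tcp_rot: [-3.132, -0.001, 1.624]
contact_force: [-0.3, 0.3, 0.3]
opening: 1.003
t3.03 pos [522.4 172.8 153.7] rpy [-1.7948e+02 -4.0000e-02  9.3040e+01] F [-0.29  0.28  0.28] M [-0.02 -0.04  0.04] op1.003
0 9.5 5.7 23.6 -0.52 -0.05 -0.96
```

```bash
python3 -m jog '0 6.5 3.8 8 -0.3 0 -0.5; 0 0 0 0 0 0 0; 0 0 0 0 0 0 0'
python3 - <<'E'
from h import *
st(); plan([527.3,182.6,130],94,0,30)
E
```

```text
clock: 3.28
eef_pos: [525.8, 177.6, 145.0]
tcp_rot: [-3.138, -0.001, 1.629]
contact_force: [0.2, -0.2, 0.9]
opening: 1.002
t3.28 pos [525.8 177.6 145. ] rpy [-1.7979e+02 -5.0000e-02  9.3330e+01] F [ 0.19 -0.18  0.9 ] M [-0.02 -0.01  0.04] op1.002
0 4.9 1.9 15.0 -0.21 -0.05 -0.67
```

```bash
python3 -m jog '0 5 2 15 0 0 -0.7; 0 0 0 0 0 0 0; 0 0 0 0 0 0 0'
python3 - <<'E'
from h import *
st(); plan([527.3,182.6,58],94,0,20)
E
```

```text
clock: 3.53
eef_pos: [528.1, 183.5, 130.5]
tcp_rot: [-3.139, -0.001, 1.642]
contact_force: [0.9, -1.0, 0.3]
opening: 1.005
t3.53 pos [528.1 183.5 130.5] rpy [-1.7987e+02 -8.0000e-02  9.4070e+01] F [ 0.93 -1.02  0.32] M [ 0.04 -0.01 -0.05] op1.005
0 -0.2 -0.2 18.1 -0.03 -0.02 0.02; 0 -0.2 -0.2 18.1 -0.03 -0.02 0.02; 0 -0.2 -0.2 18.1 -0.03 -0.02 0.02; 0 -0.2 -0.2 18.1 -0.03 -0.02 0.02
```

```bash
python3 -m jog '0 -1 -1 18 0 0 0; 0 0 0 18 0 0 0; 0 0 0 18 0 0 0; 0 0 0 16 0 0 0; 0 0 0 0 0 0 0'
python3 - <<'E'
from h import *
st(); plan([527.3,182.6,57],94,0,20)
for n,b,s in(("scene",(235,220,335,320),6),): zoom(optics.grab_frame(n),b,f"pics/{n}2.png",s)
E
```

```text
clock: 3.95
eef_pos: [529.8, 184.0, 62.7]
tcp_rot: [3.137, -0.003, 1.642]
contact_force: [-0.3, 0.5, 0.8]
opening: 1.001
t3.95 pos [529.8 184.   62.7] rpy [ 1.7975e+02 -1.7000e-01  9.4090e+01] F [-0.27  0.47  0.83] M [-0.04  0.02  0.01] op1.001
0 -1.3 -2.6 5.7 0.25 -0.17 0.09
```

View pics/scene2.png

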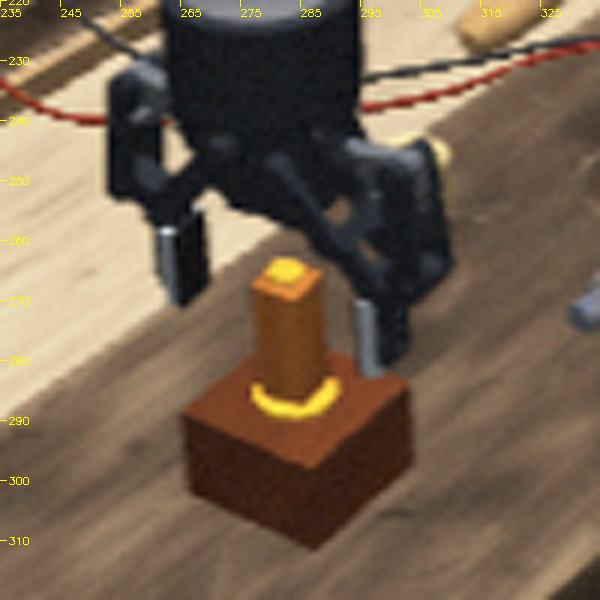

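```bash
python3 -m jog '0 -1.5 -2.5 5 0 0 0; 0 0 0 0 0 0 0; 100 0 0 0 0 0 0; 150 0 0 0 0 0 0; 150 0 0 0 0 0 0' 60
python3 -m jog '200 0 0 0 0 0 0; 220 0 0 0 0 0 0; 230 0 0 0 0 0 0; 230 0 0 0 0 0 0' 100
python3 -c "
from h import *
st()"
```

```text
clock: 4.42
eef_pos: [530.3, 183.3, 63.2]
tcp_rot: [3.131, -0.005, 1.642]
contact_force: [0.6, 0.1, 0.2]
opening: 0.604
clock: 4.75
eef_pos: [530.4, 183.4, 64.6]
tcp_rot: [3.13, -0.005, 1.642]
contact_force: [-0.4, 0.4, -1.7]
opening: 0.247
t4.75 pos [530.4 183.4  64.6] rpy [179.35  -0.29  94.08] F [-0.43  0.42 -1.65] M [-0.    0.04  0.04] op0.247
```

```bash
python3 -m jog '255 0 0 0 0 0 0; 255 0 0 0 0 0 0; 255 0 0 0 0 0 0; 255 0 0 0 0 0 0' 120
python3 -c "
from h import *
st()"
python3 -m jog '255 0 0 -6 0 0 0; 255 0 0 -12 0 0 0; 255 0 0 -15 0 0 0; 255 0 0 -15 0 0 0; 255 0 0 -15 0 0 0'
python3 -m jog '255 0 0 -15 0 0 0; 255 0 0 -15 0 0 0; 255 0 0 -15 0 0 0; 255 0 0 -5 0 0 0; 255 0 0 0 0 0 0'
python3 - <<'E'
from h import *
st()
for n,b,s in(("scene",(235,190,335,320),6),): zoom(optics.grab_frame(n),b,f"pics/{n}3.png",s)
E
```

```text
clock: 5.08
eef_pos: [530.4, 183.4, 64.6]
tcp_rot: [3.13, -0.005, 1.642]
contact_force: [-0.7, 0.3, 1.1]
opening: 0.24
t5.08 pos [530.4 183.4  64.6] rpy [179.36  -0.29  94.09] F [-0.66  0.31  1.11] M [-0.02  0.15 -0.  ] op0.240
clock: 5.5
eef_pos: [527.3, 182.2, 128.7]
tcp_rot: [3.137, -0.003, 1.642]
contact_force: [-0.1, 0.5, -2.4]
opening: 0.244
clock: 5.92
eef_pos: [528.8, 182.4, 188.9]
tcp_rot: [3.129, -0.005, 1.642]
contact_force: [1.0, -0.1, -1.9]
opening: 0.242
t5.92 pos [528.8 182.4 188.9] rpy [179.28  -0.28  94.09] F [ 0.96 -0.1  -1.89] M [ 0.03  0.04 -0.03] op0.242
```

View pics/scene3.png

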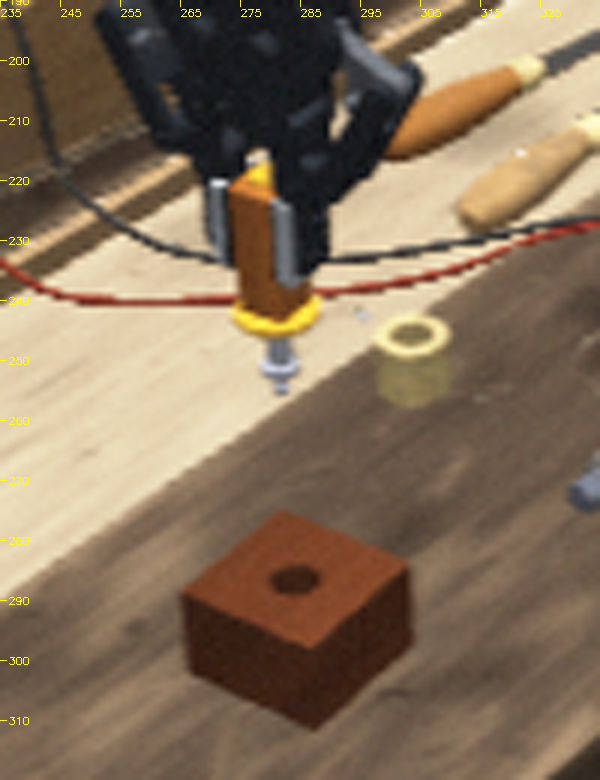

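```bash
python3 - <<'E'
from h import *
np.set_printoptions(precision=2,suppress=True)
print("hole",at("scene",(235+294/6-.5,190+580/6-.5),42))
s=r.sense();R=Ro.from_euler('xyz',s['tcp_rot']).as_matrix();p=s['eef_pos']
for nm,d in(("cap",-40.4),("shoulder",48.6),("tip",59.4),("guard",22.6)): 
    q=p+R@[0,0,d]; uv=proj("scene",q)[0]; print(nm,q,uv,(uv+.5-[235,190])*6)
E
```

```text
hole [528.22 184.51  42.  ]
cap [528.31 182.21 228.89] [278.97 218.7 ] [266.83 175.23]
shoulder [529.39 182.73 139.9 ] [280.99 251.99] [278.96 374.96]
tip [529.52 182.79 129.1 ] [281.23 255.85] [280.37 398.09]
guard [529.08 182.58 165.89] [280.42 242.56] [275.52 318.33]
```

```bash
python3 - <<'E'
from h import *
N=np.array([485.5,-139.5,0]); a=np.radians(142.4); d=np.array([np.cos(a),np.sin(a),0]); P=N-96*d; P[2]=23.5
print(P)
c,s=np.cos(.3),np.sin(.3); u=d*c+np.array([0,0,s]); lat=np.array([-d[1],d[0],0]); w=-d*s+np.array([0,0,c])
C=P+79*u; print("loop",C)
pts=[P,P+68*u,C]+[C+6.5*(np.cos(t)*u+np.sin(t)*lat) for t in np.arange(0,6.28,.5)]
pts+=[N+[0,0,12]+11.5*np.array([np.cos(t),np.sin(t),0]) for t in np.arange(0,6.28,.4)]
zoom("pics/scene0.png",(345,205,395,255),"pics/s_ov.png",14,pts,"scene")
zoom("pics/top0.png",(355,225,405,275),"pics/t_ov.png",14,pts,"top")
E
```

```text
[ 561.55980576 -198.07393573   23.5       ]
loop [ 501.76445247 -152.02531457   46.84609633]
```

View pics/s_ov.png

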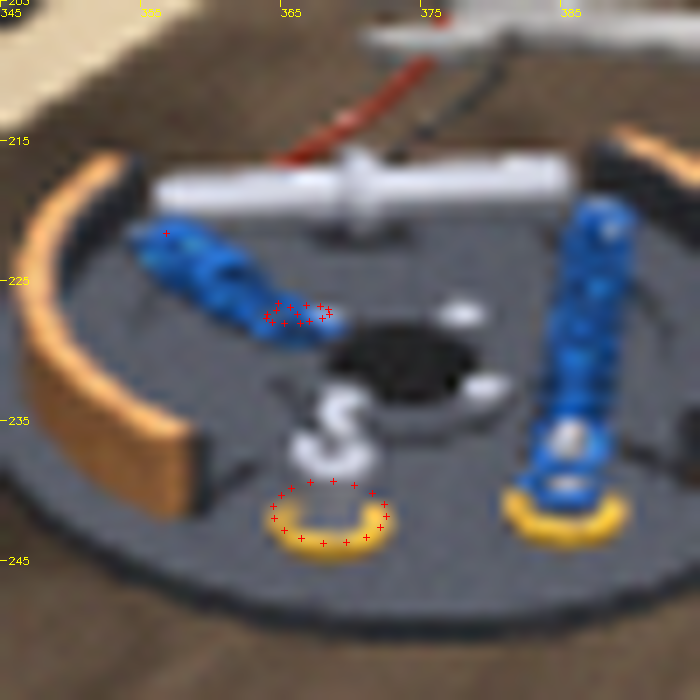

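View pics/t_ov.png

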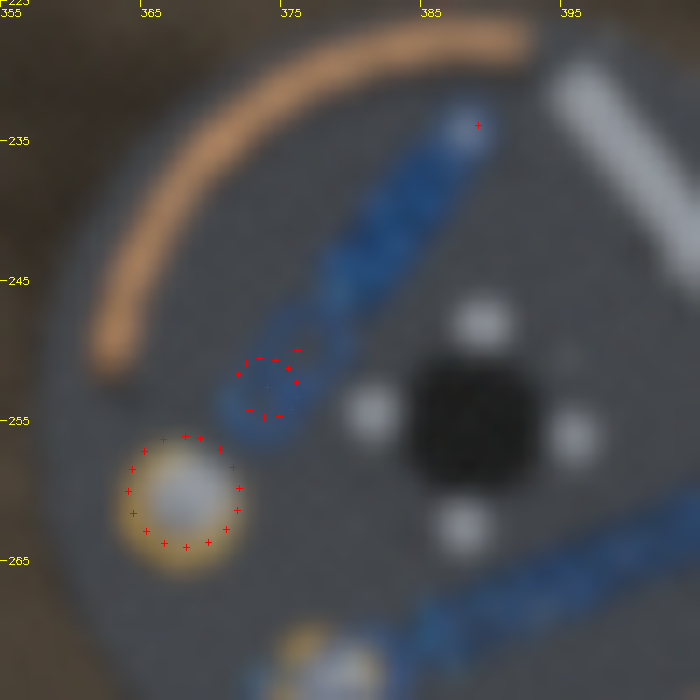

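```bash
python3 - <<'E'
from h import *
plan([500.5,-146,170],52.4,255,26)
E
```

```text
255 -25.1 -4.0 1.2 0.04 -0.04 3.21; 255 -25.2 -2.6 1.3 0.04 -0.04 3.21; 255 -25.3 -1.2 1.3 0.04 -0.04 3.21; 255 -25.4 0.3 1.3 0.04 -0.04 3.21; 255 -25.3 1.7 1.3 0.04 -0.04 3.21
255 -25.2 3.1 1.3 0.04 -0.04 3.21; 255 -25.0 4.5 1.4 0.04 -0.04 3.21; 255 -24.7 5.9 1.4 0.04 -0.04 3.21; 255 -24.3 7.3 1.4 0.04 -0.04 3.21; 255 -23.9 8.6 1.4 0.04 -0.04 3.21
255 -23.3 9.9 1.4 0.04 -0.04 3.21; 255 -22.7 11.2 1.4 0.04 -0.04 3.21; 255 -22.1 12.5 1.4 0.04 -0.04 3.21
```

```bash
python3 -m jog '255 -15 -3 1 0 0 2; 255 -25 -3 1 0 0 3.2; 255 -25 -1 1 0 0 3.2; 255 -25.5 0 1 0 0 3.2; 255 -25.5 1.5 1 0 0 3.2'
python3 -m jog '255 -25 3 1.5 0 0 3.2; 255 -25 4.5 1.5 0 0 3.2; 255 -24.5 6 1.5 0 0 3.2; 255 -24.5 7.5 1.5 0 0 3.2; 255 -24 8.5 1.5 0 0 3.2'
python3 -c "
from h import *
st();plan([500.5,-146,150],52.4,255,18)"
```

```text
clock: 6.38
eef_pos: [517.9, 66.8, 179.4]
tcp_rot: [3.133, -0.009, 1.381]
contact_force: [0.1, -0.3, -1.1]
opening: 0.244
clock: 6.8
eef_pos: [504.5, -65.5, 166.0]
tcp_rot: [-3.141, -0.008, 1.088]
contact_force: [-0.1, 0.3, -1.8]
opening: 0.241
t6.80 pos [504.5 -65.5 166. ] rpy [-179.94   -0.44   62.36] F [-0.09  0.35 -1.75] M [ 0.02 -0.06 -0.03] op0.241
255 -14.7 6.8 3.1 -0.02 -0.09 1.99; 255 -14.4 7.3 3.1 -0.02 -0.09 1.99; 255 -14.1 7.8 3.1 -0.02 -0.09 1.99; 255 -13.9 8.2 3.1 -0.02 -0.09 1.99; 255 -13.6 8.7 3.2 -0.02 -0.09 1.99
```

```bash
python3 -m jog '255 -15 7 3 0 0 2; 255 -14 7 3 0 0 2; 255 -13 7 2 0 0 2; 255 -8 6 2 0 0 2; 255 0 0 0 0 0 0'
python3 -m jog '255 0 0 0 0 0 0'
python3 -c "
from h import *
st();plan([501.3,-151.7,132],52.4,255,18)"
```

```text
clock: 7.22
eef_pos: [498.2, -129.2, 150.4]
tcp_rot: [-3.133, -0.004, 0.933]
contact_force: [1.0, 0.3, -1.5]
opening: 0.242
clock: 7.3
eef_pos: [497.7, -129.2, 149.7]
tcp_rot: [-3.132, -0.003, 0.933]
contact_force: [0.2, 0.5, -1.2]
opening: 0.243
t7.30 pos [ 497.7 -129.2  149.7] rpy [-179.46   -0.19   53.43] F [ 0.19  0.53 -1.18] M [-0.02  0.04  0.05] op0.243
255 -8.0 8.2 8.8 -0.27 -0.09 0.52; 255 -7.9 8.2 8.8 -0.27 -0.09 0.52
```

```bash
python3 -m jog '255 -8 8 8 -0.3 0 0.5; 255 -5 5 5 0 0 0.4; 255 0 0 0 0 0 0; 255 0 0 0 0 0 0'
python3 -c "
from h import *
st();plan([501.3,-151.7,130],52.4,255,18)"
```

```text
clock: 7.63
eef_pos: [500.7, -146.9, 134.6]
tcp_rot: [-3.137, -0.003, 0.919]
contact_force: [0.6, 0.7, -1.9]
opening: 0.245
t7.63 pos [ 500.7 -146.9  134.6] rpy [-179.73   -0.19   52.68] F [ 0.61  0.71 -1.92] M [ 0.04 -0.04  0.02] op0.245
255 -3.5 3.4 4.6 -0.27 -0.19 0.28
```

```bash
python3 -m jog '255 -3.5 3.5 5 -0.3 -0.2 0.3; 255 0 0 0 0 0 0; 255 0 0 0 0 0 0'
cat > look.py <<'E'
from h import *
import sys
tag=sys.argv[1]
st()
s=r.sense();R=Ro.from_euler('xyz',s['tcp_rot']).as_matrix();p=s['eef_pos']
tip=p+R@[0,0,59.4]; sh=p+R@[0,0,48.6]; print("tip",np.round(tip,1))
for n,b,z in(("scene",(340,190,400,250),12),("top",(350,225,410,275),12)):
    zoom(optics.grab_frame(n),b,f"pics/{n}_{tag}.png",z,[tip,sh],n)
E
python3 look.py a
```

```text
clock: 7.88
eef_pos: [501.6, -151.6, 128.9]
tcp_rot: [3.141, 0.0, 0.915]
contact_force: [-1.2, -0.2, -1.9]
opening: 0.242
t7.88 pos [ 501.6 -151.6  128.9] rpy [1.7996e+02 3.0000e-02 5.2410e+01] F [-1.22 -0.16 -1.95] M [ 0.05  0.06 -0.01] op0.242
tip [ 501.6 -151.7   69.5]
```

View pics/scene_a.png

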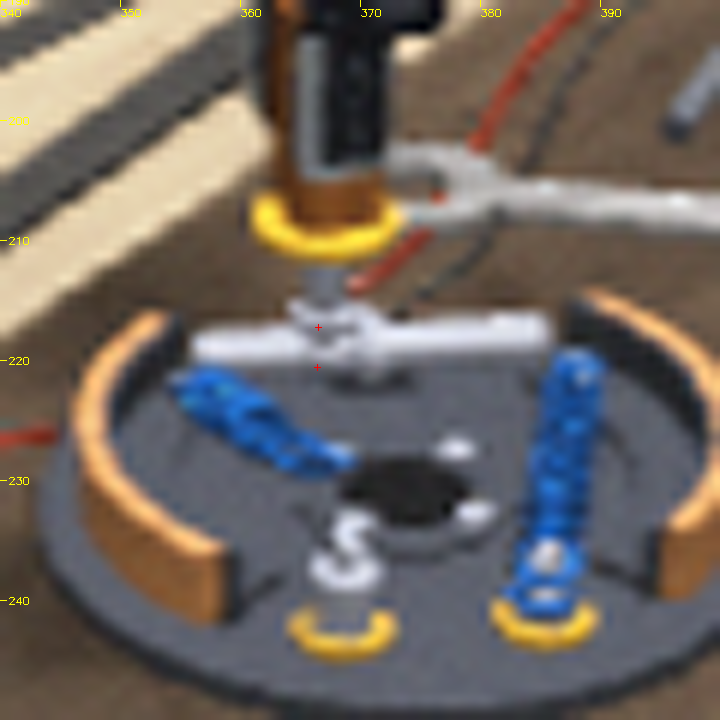

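View pics/top_a.png

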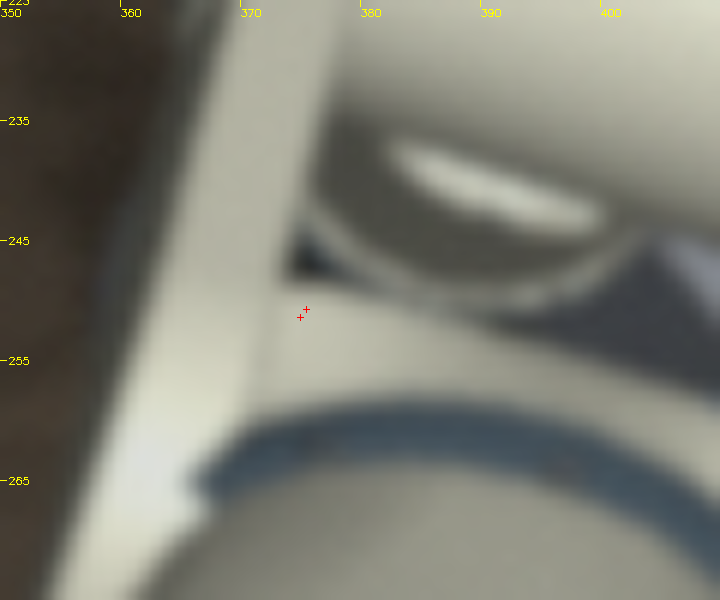

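```bash
python3 - <<'E'
from h import *
for h in(20,23.5,28): print(proj("scene",[[443.2,-158.3,h],[447.7,-168.3,h],[447.7,-168.3,h+8]]))
N=np.array([485.2,-139.7,0]);a=np.radians(142.4); d=np.array([np.cos(a),np.sin(a),0]);P=N-96*d
for e in(.25,.3,.35): print(e,proj("scene",[P+[0,0,23.5]+L*(d*np.cos(e)+[0,0,np.sin(e)]) for L in(68,79,85.5)]))
zoom("pics/scene_a.png" and cv2.cvtColor(cv2.imread("pics/scene0.png"),cv2.COLOR_BGR2RGB),(355,215,395,250),"pics/q.png",20)
E
```

```text
[[384.57250182 240.19909962]
 [384.93311822 238.12284766]
 [385.06646386 235.72630398]]
[[384.63068706 239.14855995]
 [384.99137215 237.0761352 ]
 [385.12501972 234.67326674]]
[[384.70569169 237.79376418]
 [385.06646386 235.72630398]
 [385.20050086 233.3152707 ]]
0.25 [[364.62524672 227.28872646]
 [366.00569053 228.32377971]
 [366.830406   228.94217042]]
0.3 [[364.53755838 226.14544677]
 [365.90426627 226.98705707]
 [366.720936   227.48997385]]
0.35 [[364.42875476 224.98775212]
 [365.77793795 225.63306377]
 [366.58427032 226.01874383]]
```

View pics/q.png

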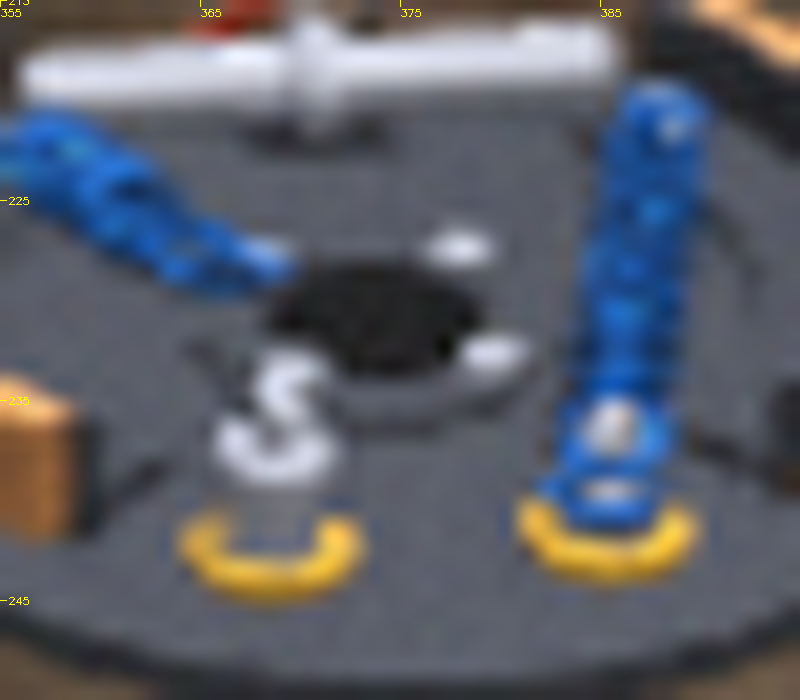

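```bash
python3 - <<'E'
from h import *
for n,b,s in(("scene",(352,215,378,235),30),("top",(365,228,395,262),17)):
    im=cv2.imread(f"pics/{n}0.png").astype(float)
    x0,y0,x1,y1=b
    d=im[y0:y1,x0:x1,0]-im[y0:y1,x0:x1,2]   # blue-red
    print(n); print("     "+" ".join("%3d"%x for x in range(x0,x1)))
    for j,row in enumerate(d): print(y0+j," ".join("%3d"%v for v in row))
E
```

```text
scene
     352 353 354 355 356 357 358 359 360 361 362 363 364 365 366 367 368 369 370 371 372 373 374 375 376 377
215 -25 -23 -20 -25 -23 -28 -27 -28 -28 -32 -26 -30 -34 -32 -84 -92 -69 -24 -11 -23 -29 -12 -25 -31 -31 -30
216 -109 -72   0  -9 -22 -23 -25 -26 -28 -33 -35 -34 -63 -92 -91 -48 -28   6  20   8  -3 -14 -21 -18 -14 -11
217 -105 -37   4 -13 -17  -8  -3  -3  -1  -6   4  10   9  16  12  13  19  19  19  18  19  20  19  20  20  18
218 -24  -4   3 -10  17  21  20  19  20  20  18  16  15  15  13  13  16  15  17  17  14  13  12  11  14  14
219   3   7   4  -7   9  13  14  14  15  13  13  14  13  14  13  12  13  13  12  14  12  12  15  11  12   9
220   5   6   9  10  52  78  55  21   9   7   9   8   9  10  10  10  15  15  13  12  10  11   8   5  14  11
221   6   5  38  74 138 166 152 107  42  10  12  13  12   8  13  10   7   9   7   8   7   1  12  14  16  16
222  10  13  51 112 138 120 131 142 126  77  35  11  14  13  16  14   8   5   8   5  12  10  10  16  17  15
223  12  13  20 106 132 131 132 152 171 160 100  31  15  15  15  16  15  15  13  13  13  15  15  13  16  19
224  15  14
[... 4827 characters left out ...]
  32  18  11   8   7   8   9   8   6   2   2  -2   1   1   1   1   2   1   4   8
257 -30 -33 -23 -10   3   7  12  18  21  20  16  11   9   9   8   6   7   7   5   3   2   1   0   1   0   1   0   1   6   8
258 -43 -31 -14  -1   8   8   4   4   9  10  10   9   8   9   8   7   7   7   8   5   3   1   0   0   1   1   1   2   5   6
259 -39 -16   1   8  11   6  -5  -3   3   8   9   8   7   8   7   8   8   7   8   7   4   4   3   2   1   3   4   4   6   7
260 -35  -4   8  11   9   0 -12 -11   3   7   8   9   7   7   8   7   7   8   7   8   6   7   7   7   7   5   6   8   8   8
261 -41  -8   7  10   3 -13 -27 -16   1   7   9   8   8   8   7   8   7   8   7   7   8   8   9  10   9   9   8   8   7   8
```

```bash
python3 - <<'E'
from h import *
np.set_printoptions(precision=2,suppress=True)
print(tri((366.1,228.1),(373,253.35)))
print(tri((364,226.95),(376.2,249.2)))
for z in (44,46.8,49): print(at("scene",(366.1,228.1),z),at("top",(373,253.35),z))
E
```

```text
(array([ 499.18, -150.41,   44.8 ]), array([0.15, 0.02]), array([-0.06, -0.13]))
(array([ 512.09, -160.15,   39.34]), array([0.09, 0.01]), array([-0.04, -0.08]))
[ 500.23 -151.4    44.  ] [ 498.93 -150.7    44.  ]
[ 497.92 -147.44   46.8 ] [ 498.48 -150.35   46.8 ]
[ 496.1  -144.33   49.  ] [ 498.12 -150.07   49.  ]
```

```bash
python3 - <<'E'
from h import *
s=r.sense();R=Ro.from_euler('xyz',s['tcp_rot']).as_matrix();p=s['eef_pos']
im=optics.grab_frame("scene"); 
ring=lambda d,rad:[p+R@[rad*np.cos(t),rad*np.sin(t),d] for t in np.arange(0,6.28,.3)]
pts=ring(22.6,17)+ring(48.6,7.5)+[p+R@[0,0,56.1]]
zoom(im,(350,200,385,235),"pics/g.png",20,pts,"scene")
E
```

```text
(no output)
```

View pics/g.png

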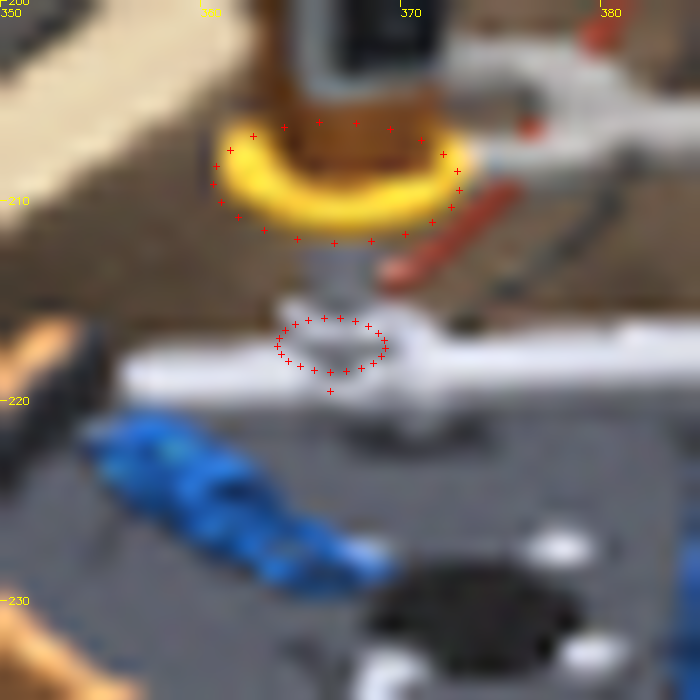

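```bash
python3 -m jog '255 0 0 6 0 0 0; 255 0 0 6 0 0 0; 255 0 0 3 0 0 0; 255 0 0 0 0 0 0'
cat > look.py <<'E'
from h import *
import sys
tag=sys.argv[1]
b=[int(v) for v in sys.argv[2].split(",")] if len(sys.argv)>2 else (350,205,385,240)
st()
s=r.sense();R=Ro.from_euler('xyz',s['tcp_rot']).as_matrix();p=s['eef_pos']
tip=p+R@[0,0,59.4]; sh=p+R@[0,0,48.6]; print("tip",np.round(tip,1))
zoom(optics.grab_frame("scene"),b,f"pics/{tag}.png",20)
E
python3 look.py b
```

```text
clock: 8.37
eef_pos: [502.0, -151.3, 113.2]
tcp_rot: [3.14, -0.0, 0.915]
contact_force: [-0.4, 0.1, -1.5]
opening: 0.243
t8.37 pos [ 502.  -151.3  113.2] rpy [ 1.7988e+02 -1.0000e-02  5.2440e+01] F [-0.43  0.14 -1.51] M [ 0.04 -0.02 -0.02] op0.243
tip [ 502.1 -151.4   53.8]
```

View pics/b.png

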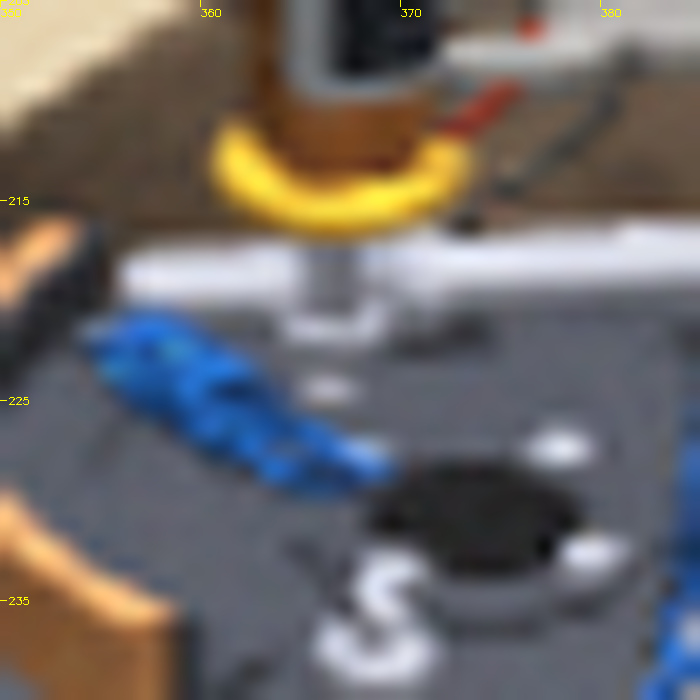

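```bash
python3 -m jog '255 0 0 4 0 0 0; 255 0 0 4 0 0 0; 255 0 0 2 0 0 0; 255 0 0 0 0 0 0'
python3 look.py c
```

```text
clock: 8.75
eef_pos: [502.0, -151.4, 102.3]
tcp_rot: [3.14, -0.0, 0.915]
contact_force: [-0.2, -0.0, -2.6]
opening: 0.241
t8.75 pos [ 502.  -151.4  102.3] rpy [ 1.7989e+02 -1.0000e-02  5.2440e+01] F [-0.17 -0.01 -2.57] M [0.   0.04 0.01] op0.241
tip [ 502.1 -151.4   42.9]
```

View pics/c.png

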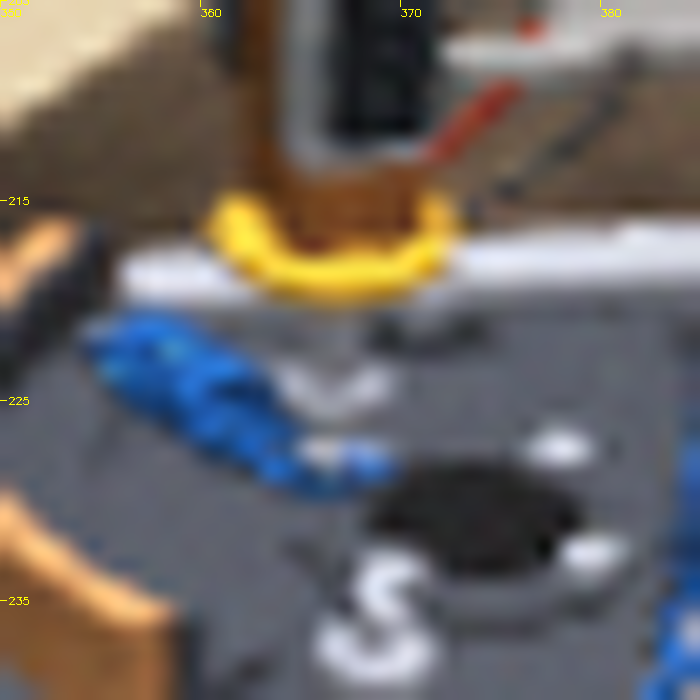

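```bash
python3 -m jog '255 0 0 2.5 0 0 0; 255 0 0 2.5 0 0 0; 255 0 0 0 0 0 0; 255 0 0 0 0 0 0'
python3 look.py d
```

```text
clock: 9.13
eef_pos: [501.6, -151.1, 97.0]
tcp_rot: [3.141, -0.0, 0.915]
contact_force: [0.1, -0.1, -2.0]
opening: 0.241
t9.13 pos [ 501.6 -151.1   97. ] rpy [179.95  -0.    52.44] F [ 0.08 -0.11 -1.99] M [-0.04  0.04 -0.01] op0.241
tip [ 501.6 -151.1   37.6]
```

View pics/d.png

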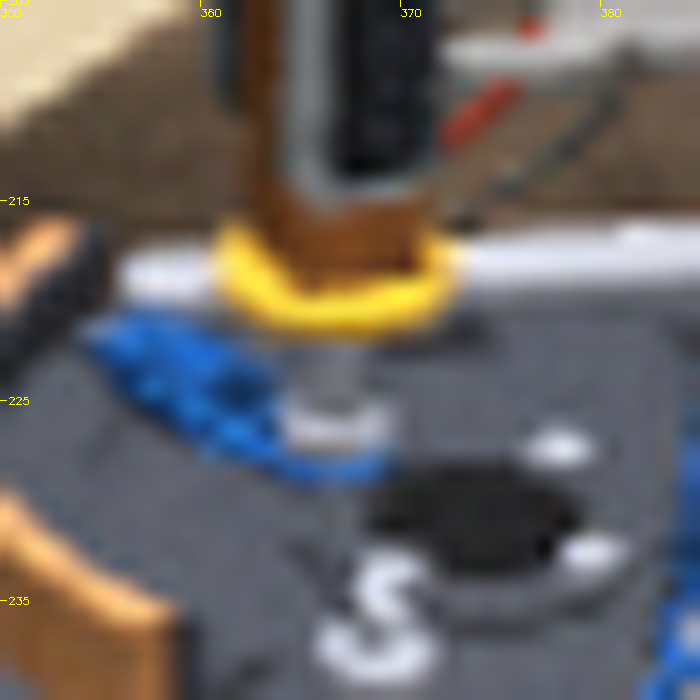

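```bash
python3 -m jog '255 0 -3 0 0 0 0; 255 0 -2 -2 0 0 0; 255 0 0 -3 0 0 0; 255 0 0 -2 0 0 0; 255 0 0 0 0 0 0'
python3 look.py e
```

```text
clock: 9.6
eef_pos: [499.1, -148.6, 105.5]
tcp_rot: [3.136, -0.001, 0.915]
contact_force: [1.1, -0.7, -2.4]
opening: 0.241
t9.60 pos [ 499.1 -148.6  105.5] rpy [ 1.7969e+02 -6.0000e-02  5.2450e+01] F [ 1.05 -0.68 -2.38] M [-0.19 -0.27 -0.  ] op0.241
tip [ 499.4 -148.8   46.1]
```

View pics/e.png

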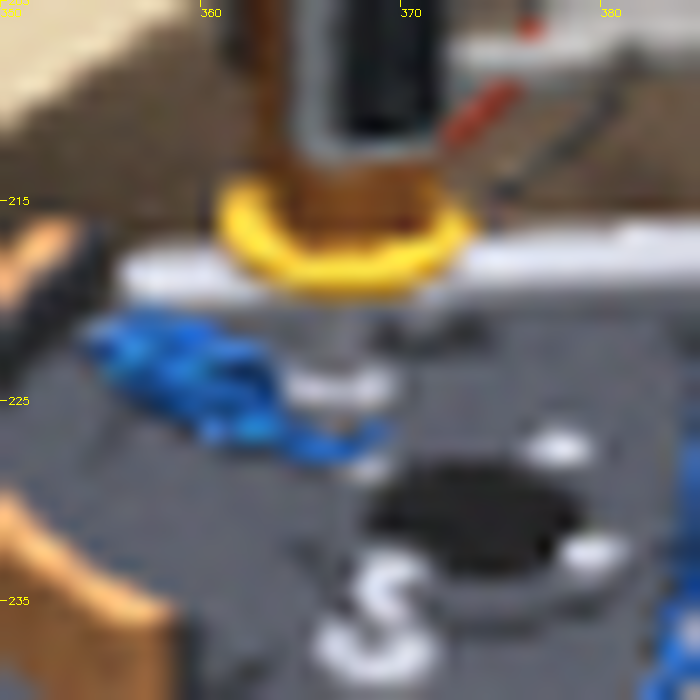

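```bash
python3 -m jog '255 0 -3 0 0 0 0; 255 0 -3 0 0 0 0; 255 0 -3 0 0 0 0; 255 0 -3 0 0 0 0; 255 0 0 0 0 0 0'
python3 look.py f
```

```text
clock: 10.07
eef_pos: [490.0, -141.3, 105.7]
tcp_rot: [3.133, -0.002, 0.915]
contact_force: [3.3, -1.6, -3.7]
opening: 0.236
t10.07 pos [ 490.  -141.3  105.7] rpy [ 1.7951e+02 -1.1000e-01  5.2450e+01] F [ 3.35 -1.62 -3.68] M [-0.4  -0.53 -0.03] op0.236
tip [ 490.4 -141.5   46.3]
```

View pics/f.png

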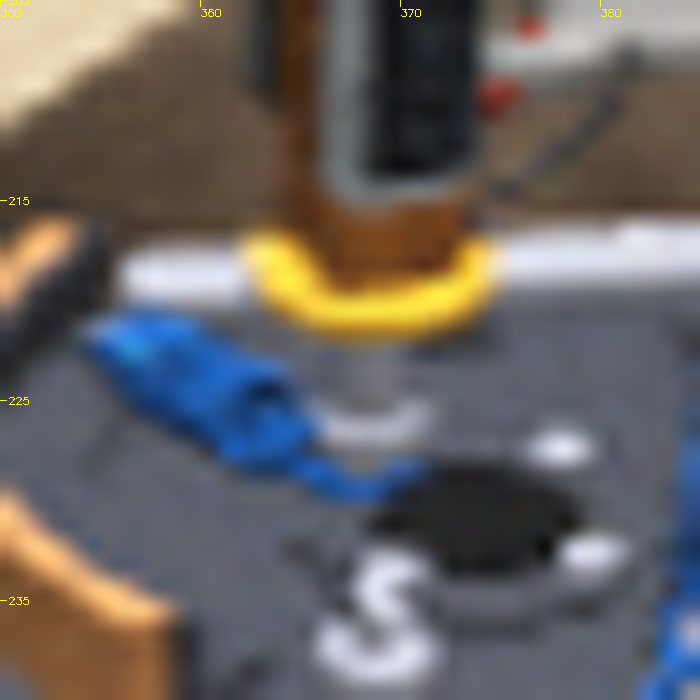

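```bash
python3 -m jog '255 0 -3 0 0 0 0; 255 0 -3 -0.5 0 0 0; 255 0 -3 -0.5 0 0 0; 255 0 -3 0 0 0 0; 255 0 0 0 0 0 0'
python3 look.py g1 355,205,390,240
```

```text
clock: 10.53
eef_pos: [481.6, -134.1, 107.3]
tcp_rot: [3.129, -0.003, 0.916]
contact_force: [3.6, -3.7, -3.9]
opening: 0.238
t10.53 pos [ 481.6 -134.1  107.3] rpy [ 1.7928e+02 -1.7000e-01  5.2470e+01] F [ 3.65 -3.65 -3.92] M [-0.59 -0.84 -0.03] op0.238
tip [ 482.3 -134.4   47.9]
```

View pics/g1.png

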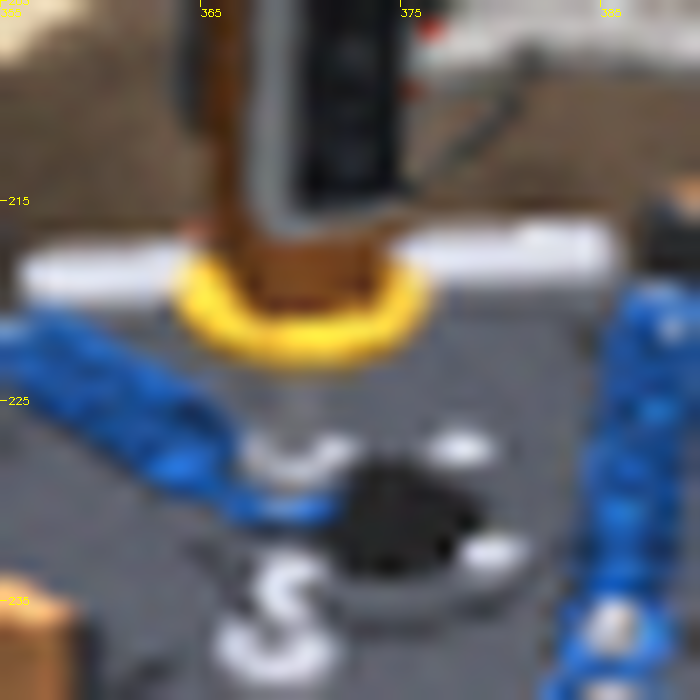

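```bash
python3 -m jog '255 0 -3 0 0 0 0; 255 0 -3 0 0 0 0; 255 0 -3 0 0 0 0; 255 0 -3 0 0 0 0; 255 0 -0.7 0 0 0 0'
python3 look.py g2 355,205,390,240
```

```text
clock: 11.0
eef_pos: [474.1, -127.3, 108.2]
tcp_rot: [3.123, -0.005, 0.916]
contact_force: [4.5, -3.8, -3.1]
opening: 0.245
t11.00 pos [ 474.1 -127.3  108.2] rpy [178.92  -0.27  52.49] F [ 4.49 -3.84 -3.14] M [-0.8  -1.05  0.  ] op0.245
tip [ 475.2 -127.8   48.8]
```

View pics/g2.png

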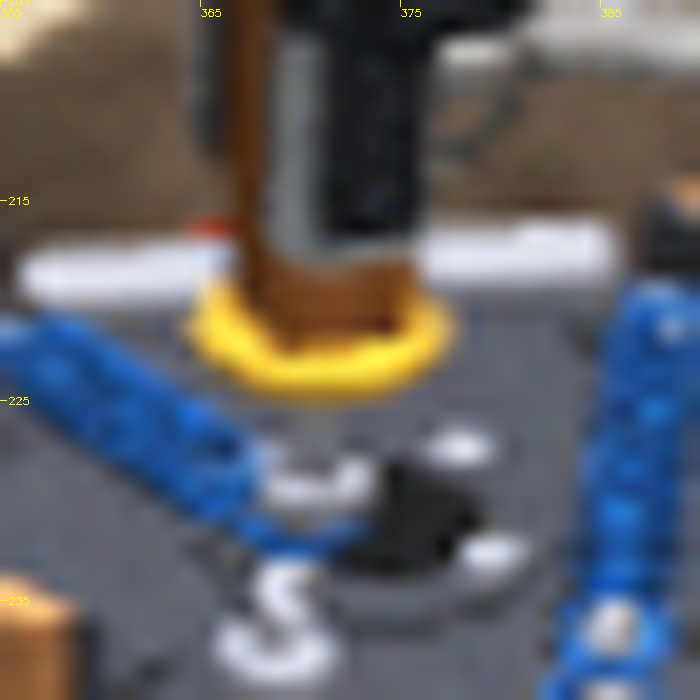

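```bash
python3 -m jog '255 0 -1.5 0 -0.6 -0.2 0; 255 0 -1.5 0.5 -0.6 0 0; 255 0 -1.5 0.5 -0.3 0 0; 255 0 -0.5 0.5 0 0 0; 255 0 -0.3 0.3 0 0 0'
python3 look.py g3 355,205,390,240
```

```text
clock: 11.47
eef_pos: [473.4, -125.5, 107.5]
tcp_rot: [3.088, -0.003, 0.917]
contact_force: [6.0, -4.5, -2.8]
opening: 0.244
t11.47 pos [ 473.4 -125.5  107.5] rpy [176.91  -0.19  52.53] F [ 6.01 -4.5  -2.82] M [-0.75 -1.    0.03] op0.244
tip [ 476.  -127.3   48.2]
```

View pics/g3.png

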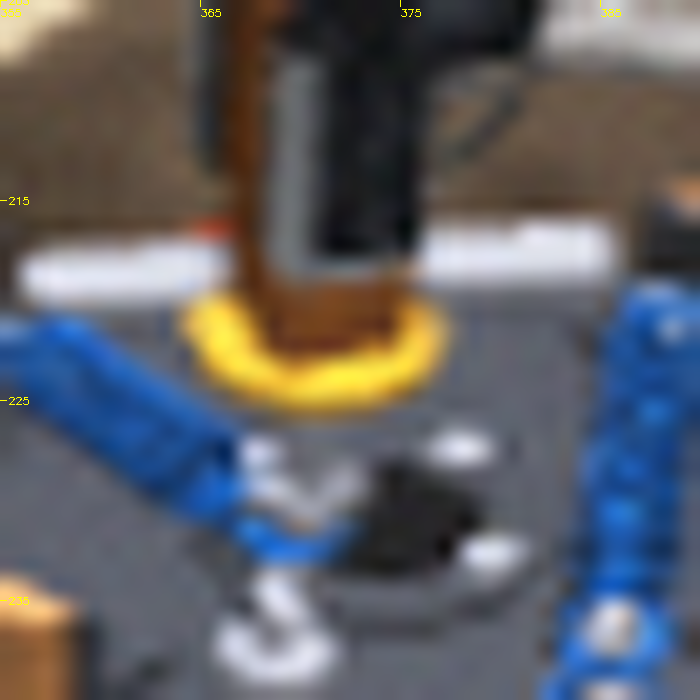

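```bash
python3 -m jog '255 0 -0.8 0.3 1.2 0 0; 255 0 -0.8 0.3 1.2 0 0; 255 0 -0.5 0.3 0.8 0 0; 255 0 -0.3 0 0.2 0 0'
python3 -c "
from h import *
st()
s=r.sense();print(s['eef_pos']+Ro.from_euler('xyz',s['tcp_rot']).apply([0,0,59.4]))"
```

```text
clock: 11.85
eef_pos: [474.2, -124.9, 107.7]
tcp_rot: [-3.14, -0.005, 0.918]
contact_force: [4.5, -3.7, -4.0]
opening: 0.241
t11.85 pos [ 474.2 -124.9  107.7] rpy [-179.9    -0.3    52.59] F [ 4.47 -3.68 -3.96] M [-0.9  -1.11  0.01] op0.241
[ 474.31945352 -124.64270084   48.34295392]
```

```bash
python3 -m jog '255 -2 -1 0 0 0 0; 255 -2 -1 0 0 0 0; 255 -1 -1 0 0 0 0; 255 0 -0.3 0 0 0 0'
python3 look.py g4 355,205,390,240; python3 -c "
from h import *
st()
s=r.sense();t=(s['eef_pos']+Ro.from_euler('xyz',s['tcp_rot']).apply([0,0,59.4]));e=t-[485.9,-139.2,0];print(t,'along',e@[-.792,.61,0]-13.5,'toolx',e@[.61,.792,0])"
```

```text
clock: 12.18
eef_pos: [472.3, -128.6, 108.8]
tcp_rot: [3.137, -0.007, 0.918]
contact_force: [4.8, -2.8, -3.7]
opening: 0.242
t12.18 pos [ 472.3 -128.6  108.8] rpy [179.72  -0.43  52.61] F [ 4.83 -2.79 -3.67] M [-0.85 -1.13 -0.02] op0.242
tip [ 472.8 -128.4   49.4]
t12.23 pos [ 472.4 -128.6  108.9] rpy [179.7   -0.43  52.61] F [ 5.11 -4.56 -2.54] M [-0.78 -1.15 -0.05] op0.240
[ 472.96341609 -128.46164131   49.47471608] along 3.2961732563189976 toolx 0.6134638933144774
```

View pics/g4.png

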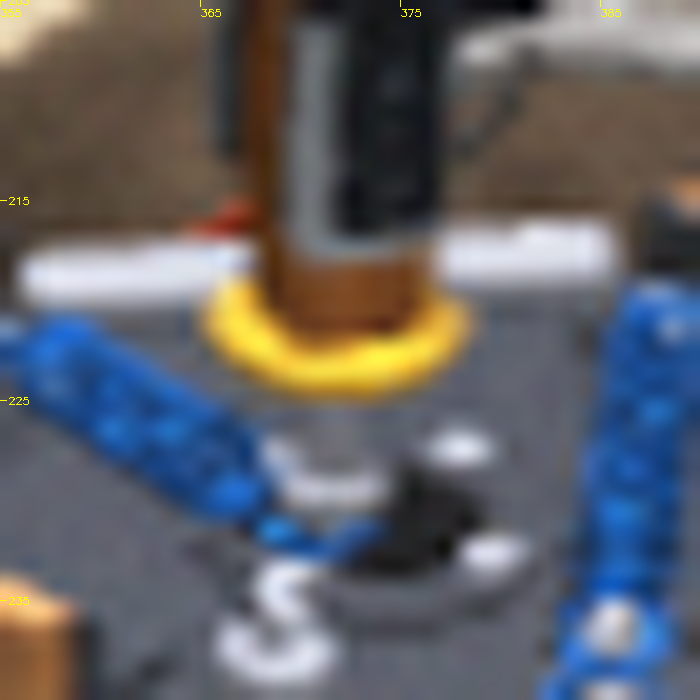

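```bash
cat > w.py <<'E'
from h import *
F=[]
st()
s=r.sense();t=(s['eef_pos']+Ro.from_euler('xyz',s['tcp_rot']).apply([0,0,59.4]));e=t-[485.9,-139.2,0]
f=s['contact_force'];print('tip',np.round(t,1),'eye along %.2f'%(e@[-.792,.61,0]-13.5),'toolx %.2f'%(e@[.61,.792,0]),'pull %.1f lat %.1f Fz %.1f'%(-f@[-.792,.61,0],f@[.61,.792,0],f[2]))
E
python3 -m jog '255 -0.4 -1.2 0 0 0 0; 255 -0.3 -1.2 0.5 0 0 0; 255 0 -1.2 0.5 0 0 0; 255 0 -0.8 0.5 0 0 0; 255 0 -0.5 0 0 0 0' >/dev/null
python3 w.py
```

```text
t12.65 pos [ 472.2 -127.9  108.7] rpy [179.24  -0.59  52.62] F [ 4.8  -4.31 -3.92] M [-0.88 -1.12 -0.01] op0.242
tip [ 473.2 -127.9   49.3] eye along 3.47 toolx 1.22 pull 6.4 lat -0.5 Fz -3.9
```

```bash
python3 -m jog '255 -0.6 -2 0.5 0.2 0 0; 255 -0.6 -2 0.5 0.2 0 0; 255 -0.6 -2 0.5 0.2 0 0; 255 -0.3 -1.2 0.3 0.1 0 0' >/dev/null
python3 w.py
```

```text
t12.98 pos [ 468.9 -126.5  108.1] rpy [179.52  -0.73  52.66] F [ 6.01 -4.1  -3.19] M [-0.89 -1.19 -0.02] op0.240
tip [ 469.8 -126.2   48.7] eye along 7.16 toolx 0.46 pull 7.3 lat 0.4 Fz -3.2
```

```bash
python3 -m jog '255 -0.3 -0.9 2.5 0.15 0 0; 255 -0.3 -0.9 2.5 0.15 0.1 0; 255 -0.3 -0.9 2.5 0.15 0.1 0' >/dev/null
python3 w.py
python3 -m jog '255 -0.3 -0.9 2 0.15 0.1 0; 255 -0.3 -0.9 1 0.15 0.1 0;255 -0.3 -0.9 0.3 0.15 0.1 0' >/dev/null
python3 w.py
```

```text
t13.23 pos [ 469.8 -126.8  101.9] rpy [179.57  -1.07  52.68] F [ 5.83 -4.26 -1.67] M [-0.93 -1.12  0.  ] op0.241
tip [ 470.8 -126.2   42.5] eye along 6.38 toolx 1.12 pull 7.2 lat 0.2 Fz -1.7
t13.48 pos [ 470.3 -127.1   99.4] rpy [179.68  -1.5   52.71] F [ 4.15 -4.14 -2.36] M [-0.89 -1.13 -0.06] op0.243
tip [ 471.5 -126.    40. ] eye along 5.92 toolx 1.68 pull 5.8 lat -0.8 Fz -2.4
```

```bash
python3 -c "
from h import *
plan([470.1,-127.0,97],52.4,255,100)"
```

```text
255 -0.2 -0.2 2.4 0.32 -1.50 0.31
```

```bash
python3 -m jog '255 -0.2 -1.1 0.3 0.2 -0.6 0; 255 -0.2 -1.1 0.3 0.2 -0.5 0.1; 255 -0.2 -1 0.3 0.2 -0.5 0.1;255 -0.2 -0.9 0.3 0.15 -0.1 0.1' >/dev/null
python3 w.py
python3 look.py g5 355,205,390,240
```

```text
t13.82 pos [ 470.9 -127.1   99.9] rpy [1.7997e+02 9.0000e-02 5.2380e+01] F [ 5.06 -3.41 -2.79] M [-0.89 -1.2   0.04] op0.242
tip [ 470.8 -127.2   40.5] eye along 5.78 toolx 0.36 pull 6.1 lat 0.4 Fz -2.8
t13.82 pos [ 470.9 -127.1   99.9] rpy [1.7997e+02 9.0000e-02 5.2380e+01] F [ 5.06 -3.41 -2.79] M [-0.89 -1.2   0.04] op0.242
tip [ 470.8 -127.2   40.5]
```

View pics/g5.png

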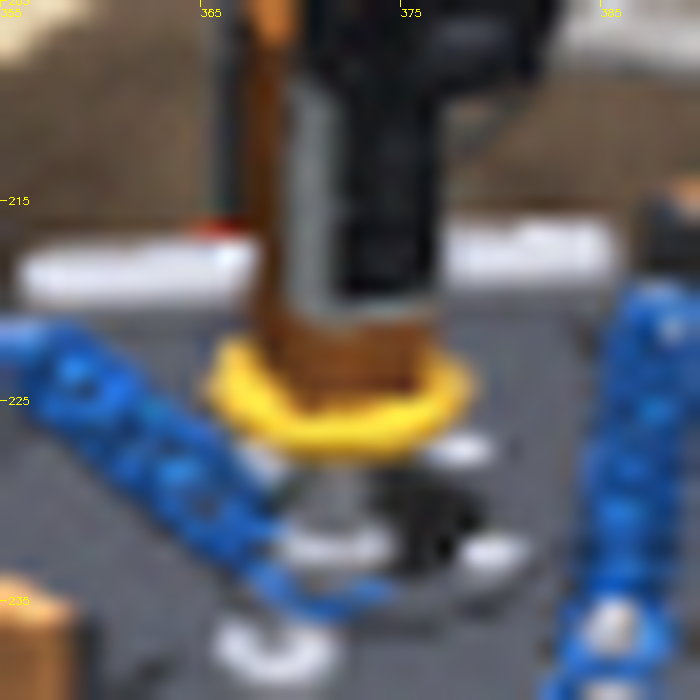

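```bash
python3 -m jog '255 -0.2 -1 2.5 0.15 -0.1 0; 255 -0.3 -1 2.5 0.15 -0.1 0; 255 -0.3 -1 2.5 0.15 -0.1 0;255 -0.2 -1 1 0.15 -0.1 0' >/dev/null
python3 w.py
python3 look.py g6 355,210,390,245
```

```text
t14.20 pos [ 472.  -127.1   93.3] rpy [-179.96    0.3    52.41] F [ 4.48 -3.04 -1.63] M [-0.82 -1.13  0.  ] op0.242
tip [ 471.8 -127.3   33.9] eye along 4.93 toolx 0.83 pull 5.4 lat 0.3 Fz -1.6
t14.20 pos [ 472.  -127.1   93.3] rpy [-179.96    0.3    52.41] F [ 4.48 -3.04 -1.63] M [-0.82 -1.13  0.  ] op0.242
tip [ 471.8 -127.3   33.9]
```

View pics/g6.png

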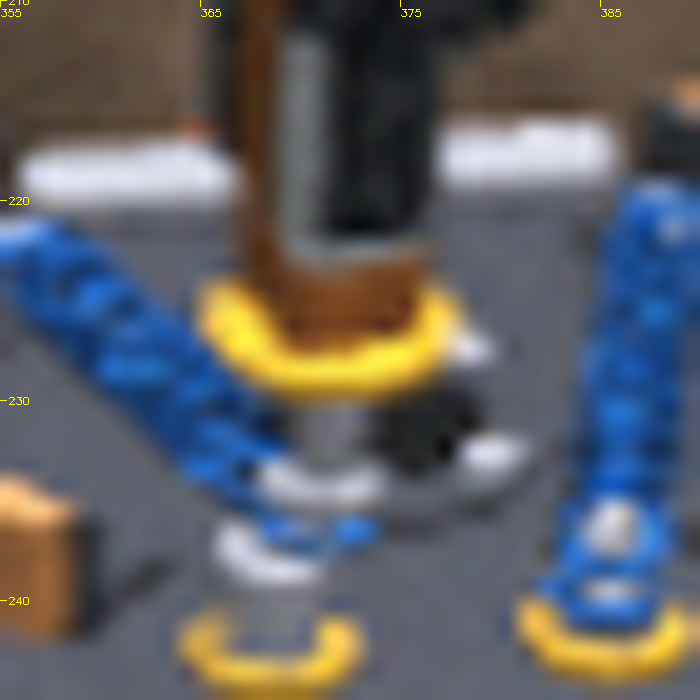

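```bash
python3 -m jog '255 -0.5 -2 0.3 0.1 -0.1 0; 255 -0.6 -1.8 0.3 0.1 -0.1 0; 255 -0.4 -1.2 0.3 0 -0.1 0' >/dev/null
python3 w.py
python3 -m jog '255 -0.3 -1.2 2.5 0.1 -0.1 0; 255 -0.3 -1.1 2.5 0 -0.1 0; 255 -0.3 -1 1 0 -0.1 0' >/dev/null
python3 w.py
```

```text
t14.50 pos [ 470.9 -126.5   93.8] rpy [179.86   0.47  52.42] F [ 5.29 -4.39 -1.53] M [-0.79 -1.17  0.03] op0.240
tip [ 470.7 -126.9   34.4] eye along 6.02 toolx 0.43 pull 6.9 lat -0.2 Fz -1.5
t14.75 pos [ 471.5 -126.5   89.5] rpy [179.52   0.62  52.44] F [ 3.93 -3.76 -1.15] M [-0.79 -1.09  0.03] op0.246
tip [ 471.5 -127.4   30.1] eye along 5.10 toolx 0.62 pull 5.4 lat -0.6 Fz -1.1
```

```bash
python3 -m jog '255 -0.3 -1.7 2 0.3 0.1 0; 255 -0.4 -1.6 2 0.2 0.1 0; 255 -0.3 -1.2 1 0.2 0.1 0' >/dev/null
python3 w.py
python3 look.py g7 355,210,390,245
```

```text
t15.00 pos [ 471.2 -125.8   86.1] rpy [1.7981e+02 1.6000e-01 5.2480e+01] F [ 5.08 -3.55 -0.19] M [-0.9  -1.07  0.05] op0.243
tip [ 471.3 -126.    26.7] eye along 6.11 toolx 1.50 pull 6.2 lat 0.3 Fz -0.2
t15.00 pos [ 471.2 -125.8   86.1] rpy [1.7981e+02 1.6000e-01 5.2480e+01] F [ 5.08 -3.55 -0.19] M [-0.9  -1.07  0.05] op0.243
tip [ 471.3 -126.    26.7]
```

View pics/g7.png

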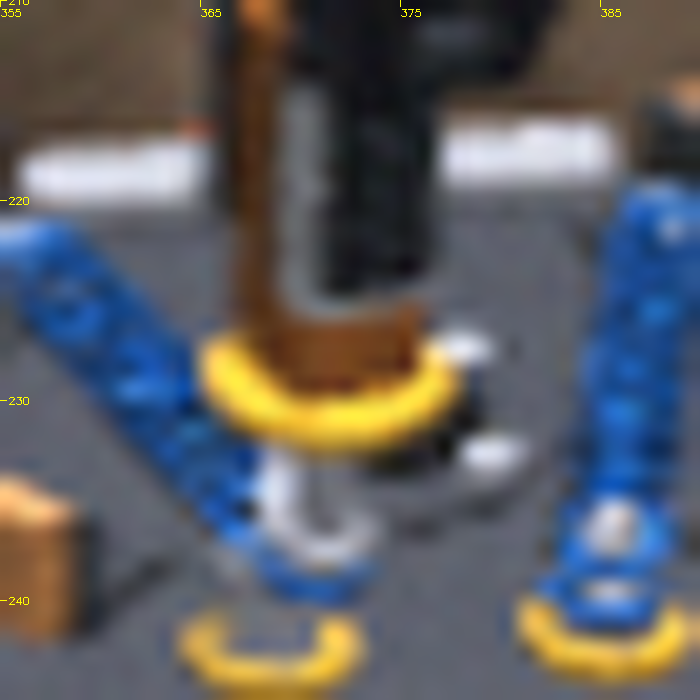

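```bash
python3 -m jog '255 -0.7 -1.2 1.5 0.2 0 0; 255 -0.7 -1.2 1.5 0.2 0 0; 255 -0.5 -1.2 1 0.2 0 0' >/dev/null
python3 w.py
python3 -m jog '255 -0.4 -1.2 1.5 0.1 0 0; 255 -0.4 -1.2 1 0.1 0 0' >/dev/null
python3 w.py
```

```text
t15.30 pos [ 471.3 -126.5   83.9] rpy [ 1.7999e+02 -2.0000e-02  5.2490e+01] F [ 4.42 -4.13 -0.13] M [-0.73 -1.04  0.07] op0.237
tip [ 471.3 -126.5   24.5] eye along 5.81 toolx 1.19 pull 6.0 lat -0.6 Fz -0.1
t15.47 pos [ 471.3 -126.5   82.7] rpy [ 1.7995e+02 -1.2000e-01  5.2490e+01] F [ 3.47 -3.33  1.89] M [-0.8  -0.99  0.06] op0.250
tip [ 471.4 -126.4   23.3] eye along 5.74 toolx 1.29 pull 4.8 lat -0.5 Fz 1.9
```

```bash
python3 -m jog '255 -0.5 -1.2 1.5 0.1 0 0; 255 -0.4 -1.2 1 0.1 0 0' >/dev/null
python3 w.py
python3 look.py g8 355,210,390,245
python3 w.py
```

```text
t15.63 pos [ 471.3 -126.5   81.4] rpy [179.9   -0.22  52.5 ] F [ 4.71 -3.71  1.21] M [-0.77 -0.96  0.02] op0.241
tip [ 471.5 -126.4   22. ] eye along 5.69 toolx 1.37 pull 6.0 lat -0.1 Fz 1.2
t15.63 pos [ 471.3 -126.5   81.4] rpy [179.9   -0.22  52.5 ] F [ 4.71 -3.71  1.21] M [-0.77 -0.96  0.02] op0.241
tip [ 471.5 -126.4   22. ]
t15.68 pos [ 471.3 -126.5   81.4] rpy [179.9   -0.22  52.5 ] F [ 4.42 -4.67  0.74] M [-0.78 -1.    0.01] op0.241
tip [ 471.5 -126.4   22. ] eye along 5.70 toolx 1.34 pull 6.3 lat -1.0 Fz 0.7
```

View pics/g8.png

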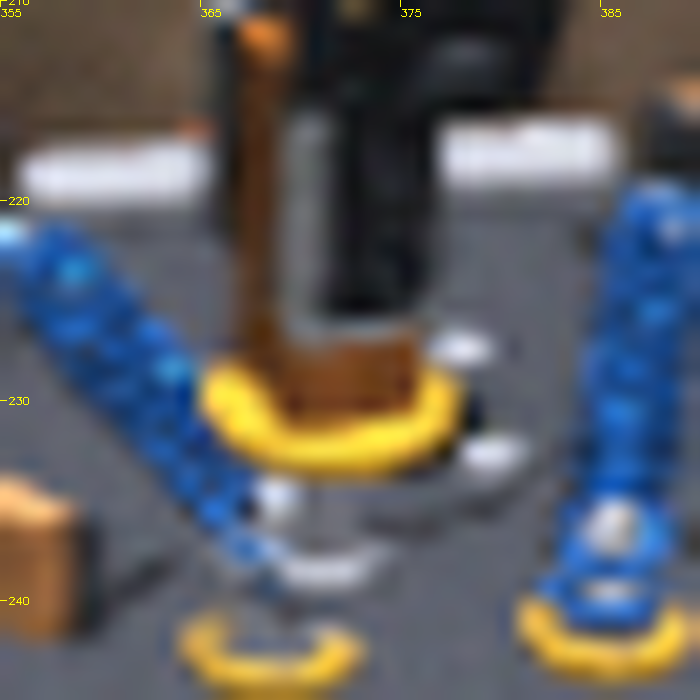

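```bash
python3 - <<'E'
from h import *
im=optics.grab_frame("scene")
cv2.imwrite("pics/full8.png",im[:,:,::-1])
e=np.clip(im.astype(float)*1.6,0,255).astype(np.uint8)
zoom(e,(362,228,382,246),"pics/g9.png",36)
d=im[230:244,362:382].astype(int)
for j in range(14): print(230+j," ".join("%3d/%3d"%(a[2],a[0]) for a in d[j]))
E
```

```text
230 141/ 30 144/ 30 125/ 38  83/210  71/249  71/250  49/200  26/ 98  26/111  31/120  31/124  30/114  30/110  44/172  66/245  49/193  43/ 39  91/ 79 110/ 92 104/ 89
231 132/ 37 110/ 30 151/ 30 108/ 79  58/232  65/250  59/241  45/186  42/178  44/190  55/222  60/245  67/250  70/250  62/241  43/151  47/ 44 109/108 116/104 111/ 94
232 148/ 39 164/ 33 109/ 34 111/ 38  88/108  50/183  54/228  61/244  67/249  72/250  67/250  69/250  64/243  51/206  38/132  35/ 61 199/176 231/215 203/181 138/121
233 102/ 65 133/ 39 154/ 42 128/ 38 134/ 43 114/ 72  84/144  67/167  44/166  35/170  38/175  44/176  37/134  41/ 84  60/ 66  91/ 80 149/132 173/155 137/126  94/ 84
234 109/ 92 114/ 57 148/ 27 121/ 41 162/ 37 172/ 83 233/204 187/164 101/ 98 115/116 110/107 106/101 102/ 94 103/ 89 107/ 92 106/ 89 112/ 97 102/ 91  87/ 78 101/ 85
235 110/ 93 110/ 92  93/ 56 221/ 62 186/ 58  83/ 53 185/170 163/151 114/104 120/111 112/ 98 104/ 90 101/ 85 105/ 89  93/ 81  86/ 77  74/ 66  66/ 55  95/ 82 106/ 92
236 111/ 95 112/ 95 111/ 94 130/ 64 176/ 80 158/109 148/134 127/114 112/103 119/111 114/107  87/ 75  79/ 68  75/ 66 
[... 495 characters left out ...]
/ 93 111/ 95 107/ 92 110/ 91 114/ 95 109/ 94
240 110/ 94 110/ 93 108/ 91 100/125 106/121 116/105 101/ 94  81/ 73  95/ 79 101/ 81 105/ 89 111/ 96 108/ 92 113/ 93 112/ 94 110/ 90 108/ 94 109/ 92 110/ 93  97/203
241 113/100 111/ 96 104/166  87/189 101/145 120/115 123/114 106/ 96 139/129 140/164 117/130 112/ 97 114/ 99 112/ 97 112/ 96 113/ 98 110/ 94 107/ 92 113/ 97  80/214
242 113/ 97 111/ 96  81/190  76/206 108/146 117/108 120/111 125/115 109/135  91/237  92/210 109/115 108/ 94 113/ 96 112/ 95 110/ 93 113/ 95 107/ 95 112/ 96  75/120
243 108/ 95 108/ 92  81/104  64/204  76/230  91/233 101/218 103/202  80/236  59/232  77/153 104/ 95 108/ 91 110/ 93 108/ 92 112/ 97 112/ 93 109/ 95 110/ 93 104/ 91
```

View pics/g9.png

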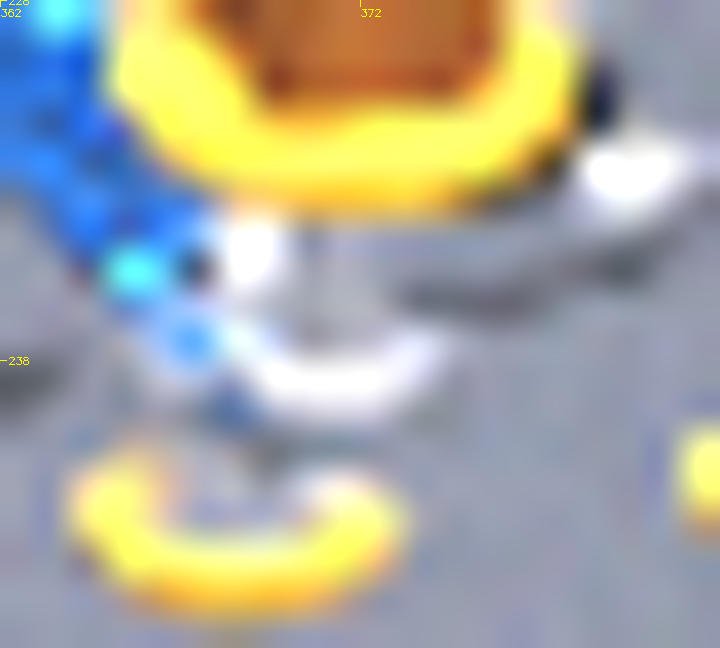

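```bash
python3 -m jog '255 -0.5 -1.3 1.2 0.1 0 0; 255 -0.4 -1.3 1 0.1 0 0' >/dev/null
python3 w.py
python3 -m jog '255 -0.4 -1.2 1 0.1 0 0; 255 -0.4 -1.2 1 0.1 0 0' >/dev/null
python3 w.py
```

```text
t15.90 pos [ 471.3 -126.6   80.7] rpy [179.82  -0.32  52.5 ] F [ 4.99 -3.43  2.76] M [-0.79 -0.87  0.02] op0.242
tip [ 471.7 -126.4   21.3] eye along 5.58 toolx 1.44 pull 6.0 lat 0.3 Fz 2.8
t16.07 pos [ 471.3 -126.6   80.1] rpy [179.78  -0.41  52.52] F [ 3.03 -3.43  6.39] M [-0.77 -0.68  0.03] op0.242
tip [ 471.7 -126.4   20.7] eye along 5.56 toolx 1.53 pull 4.5 lat -0.9 Fz 6.4
```

```bash
python3 -m jog '255 -0.4 0 1 0.1 -0.1 0; 255 -0.4 0 1 0.1 -0.1 0' >/dev/null
python3 w.py
python3 look.py h1 355,215,390,250
```

```text
t16.23 pos [ 471.6 -127.    79.8] rpy [179.95  -0.28  52.48] F [-0.75  1.44 13.69] M [ 0.39 -0.   -0.02] op0.242
tip [ 471.8 -126.8   20.4] eye along 5.21 toolx 1.21 pull -1.5 lat 0.7 Fz 13.7
t16.23 pos [ 471.6 -127.    79.8] rpy [179.95  -0.28  52.48] F [-0.75  1.44 13.69] M [ 0.39 -0.   -0.02] op0.242
tip [ 471.8 -126.8   20.4]
```

View pics/h1.png

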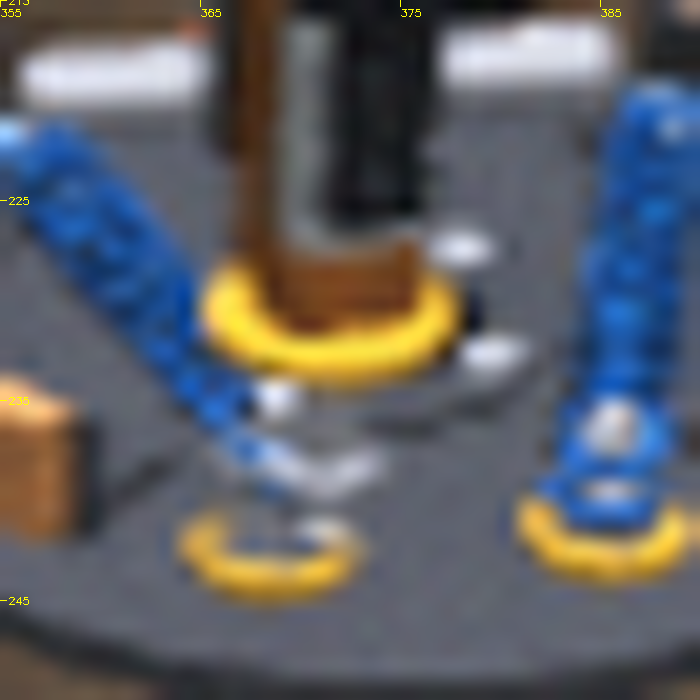

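```bash
python3 -m jog '255 -0.3 0 -0.6 0 0 0; 255 -0.3 0.3 0 0 0 0' >/dev/null
python3 w.py
python3 - <<'E'
from h import *
im=optics.grab_frame("scene")
d=im[232:245,363:378].astype(int)
for j in range(13): print(232+j," ".join("%3d/%3d/%3d"%tuple(a) for a in d[j]))
E
```

```text
t16.45 pos [ 473.1 -127.9   81.6] rpy [179.8   -0.36  52.48] F [ 4.66 -2.66 -1.25] M [-0.8  -1.06 -0.04] op0.241
tip [ 473.5 -127.8   22.2] eye along 3.29 toolx 1.49 pull 5.3 lat 0.7 Fz -1.2
232  31/ 60/103  40/ 75/126  42/ 77/129  77/ 91/111 143/116/ 72 188/143/ 43 208/160/ 47 231/184/ 50 237/195/ 58 236/192/ 59 227/179/ 52 190/145/ 40 137/103/ 41  73/ 59/ 39  29/ 32/ 29
233  37/ 68/119  27/ 70/133  28/ 72/135  46/ 92/157  50/ 78/128  99/106/118 124/112/ 95 139/116/ 74 142/118/ 75 127/104/ 59 107/ 83/ 43  68/ 54/ 31  50/ 47/ 42  57/ 57/ 63  77/ 77/ 89
234  59/ 75/ 99  28/ 65/119  36/ 99/177  34/ 94/170  86/116/161 189/199/215 157/162/171 109/109/112 113/115/119  97/ 97/105  92/ 92/102  88/ 94/103  91/ 92/105  86/ 92/102  88/ 93/104
235  92/ 98/110  68/ 76/ 95  50/119/209  76/117/181  76/ 79/ 93 148/152/162 134/136/143 106/106/113 107/110/117  93/ 97/101  87/ 90/100  90/ 92/104  86/ 91/101  81/ 83/ 94  74/ 74/ 85
236  95/101/111  92/ 97/108  72/ 87/115  55/ 97/161  92/121/168 145/153/172 129/132/141 110/109/117 113/114/122 134/136/148  99/103/111  71/ 71/ 80  67/ 68/ 77  64/ 67/ 76  
[... 782 characters left out ...]
/ 87 141/126/101 108/109/117 114/114/124 104/105/113 111/113/120 205/168/102 165/139/ 99  98/ 99/111  98/100/112  96/101/112  93/ 99/115  93/ 97/111
242  93/ 94/109 190/150/ 78 208/166/ 78 147/129/106 109/108/115 114/113/125 115/115/125 140/129/116 237/199/ 85 213/174/ 94 116/112/110  96/103/116  94/ 97/110  96/ 99/111  96/100/114
243  97/ 98/113 105/ 93/ 84 199/156/ 58 229/185/ 74 230/192/ 86 215/179/ 97 203/172/102 236/197/ 81 231/184/ 54 153/123/ 76  93/ 95/104  95/ 98/111  96/101/113  91/ 96/108  95/ 99/110
244  97/100/112  97/101/111 115/102/ 84 141/108/ 50 164/126/ 39 170/129/ 43 166/125/ 43 159/122/ 52 131/108/ 76 102/ 99/101  96/101/110  99/102/112  96/ 99/110  98/103/116  96/ 99/112
```

```bash
python3 - <<'E'
from h import *
im=optics.grab_frame("scene")
s=r.sense();R=Ro.from_euler('xyz',s['tcp_rot']);p=s['eef_pos']
pin=p+R.apply([0,0,48.6]); d=np.array([-.792,.61,0]); l=np.array([.61,.792,0])
off=0
c=pin-2.5*d-[0,0,1.5]
ring=[c+5*(np.cos(t)*d+np.sin(t)*l) for t in np.arange(0,6.28,.35)]+[c+8*(np.cos(t)*d+np.sin(t)*l) for t in np.arange(0,6.28,.25)]
ball=[p+R.apply([0,0,48.6+7.5])]
eye=[c-11*d]
col=[pin+7.5*(np.cos(t)*d+np.sin(t)*l) for t in np.arange(0,6.28,.25)]
e=np.clip(im.astype(float)*1.3,0,255).astype(np.uint8)
zoom(e,(358,228,382,246),"pics/o1.png",30,ring+ball+eye,"scene")
zoom(e,(358,228,382,246),"pics/o2.png",30,col+ball+[[485.9,-139.2,z] for z in(12,29.5,37.8)],"scene")
E
```

```text
(no output)
```

View pics/o1.png

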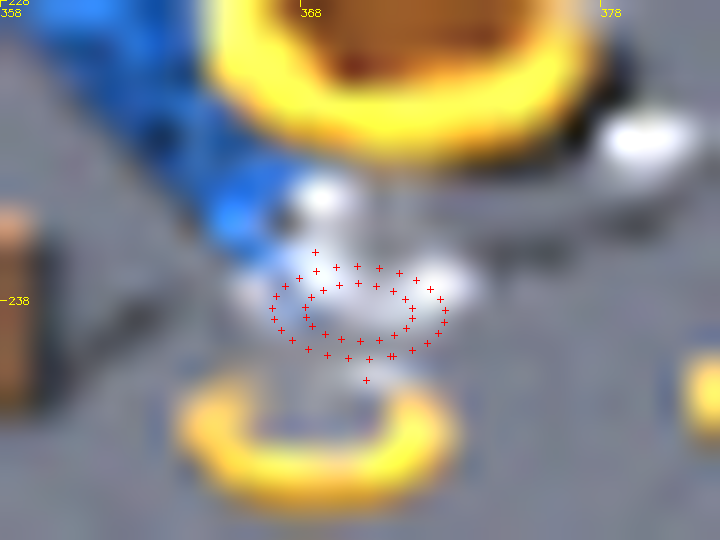

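View pics/o2.png

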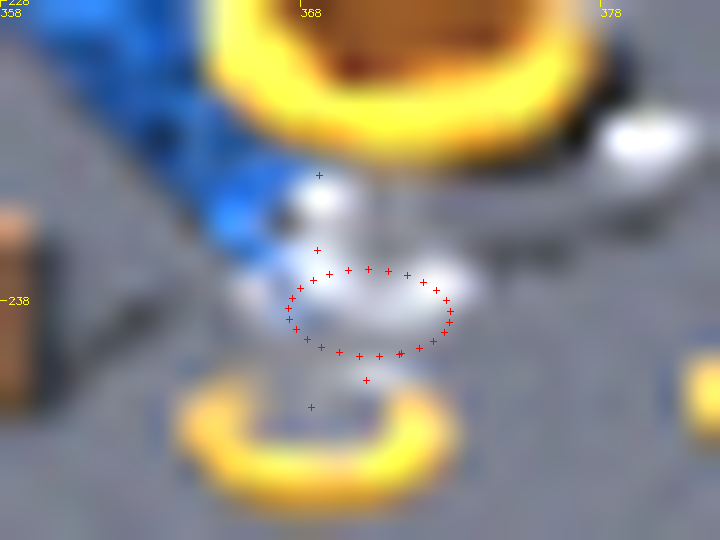

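```bash
python3 -m jog '255 -0.5 -0.8 1.2 0.1 -0.2 0; 255 -0.5 -0.6 0.8 0.1 -0.1 0' >/dev/null
python3 w.py
python3 -m jog '255 -0.4 -0.6 0.8 0.1 -0.1 0' >/dev/null
python3 w.py
```

```text
t16.72 pos [ 473.4 -128.7   80.4] rpy [ 1.7978e+02 -1.4000e-01  5.2470e+01] F [ 4.48 -3.7   1.35] M [-0.67 -0.98  0.01] op0.247
tip [ 473.7 -128.7   21. ] eye along 2.59 toolx 0.83 pull 5.8 lat -0.2 Fz 1.4
t16.80 pos [ 473.5 -128.8   80. ] rpy [ 1.798e+02 -7.000e-02  5.247e+01] F [ 3.74 -2.12  5.6 ] M [-0.3  -0.73  0.04] op0.241
tip [ 473.7 -128.9   20.6] eye along 2.49 toolx 0.70 pull 4.3 lat 0.6 Fz 5.6
```

```bash
python3 -m jog '255 -0.2 0 0.4 0.1 -0.1 0; 255 -0.2 0 0.4 0.1 -0.1 0' >/dev/null
python3 w.py
python3 -m jog '255 -0.2 0.3 0.4 0 -0.1 0' >/dev/null
python3 w.py
```

```text
t16.97 pos [ 473.9 -129.1   80. ] rpy [1.7997e+02 9.0000e-02 5.2440e+01] F [ 3.93 -0.39  5.02] M [-0.12 -0.56  0.01] op0.239
tip [ 473.8 -129.2   20.6] eye along 2.18 toolx 0.60 pull 3.4 lat 2.1 Fz 5.0
t17.05 pos [ 474.  -129.2   79.9] rpy [-180.      0.18   52.43] F [2.04 0.64 8.12] M [ 0.07 -0.43 -0.01] op0.243
tip [ 473.9 -129.3   20.5] eye along 2.01 toolx 0.50 pull 1.2 lat 1.7 Fz 8.1
```

```bash
python3 -m jog '255 -0.1 0.8 0.2 0 0 0; 255 -0.1 0.8 0.2 0 0 0' >/dev/null
python3 w.py
python3 look.py h3 355,215,390,250
```

```text
t17.22 pos [ 474.5 -129.7   79.9] rpy [-179.86    0.19   52.41] F [1.54 0.98 6.74] M [ 0.18 -0.18  0.07] op0.241
tip [ 474.2 -129.7   20.5] eye along 1.51 toolx 0.38 pull 0.6 lat 1.7 Fz 6.7
t17.22 pos [ 474.5 -129.7   79.9] rpy [-179.86    0.19   52.41] F [1.54 0.98 6.74] M [ 0.18 -0.18  0.07] op0.241
tip [ 474.2 -129.7   20.5]
```

View pics/h3.png

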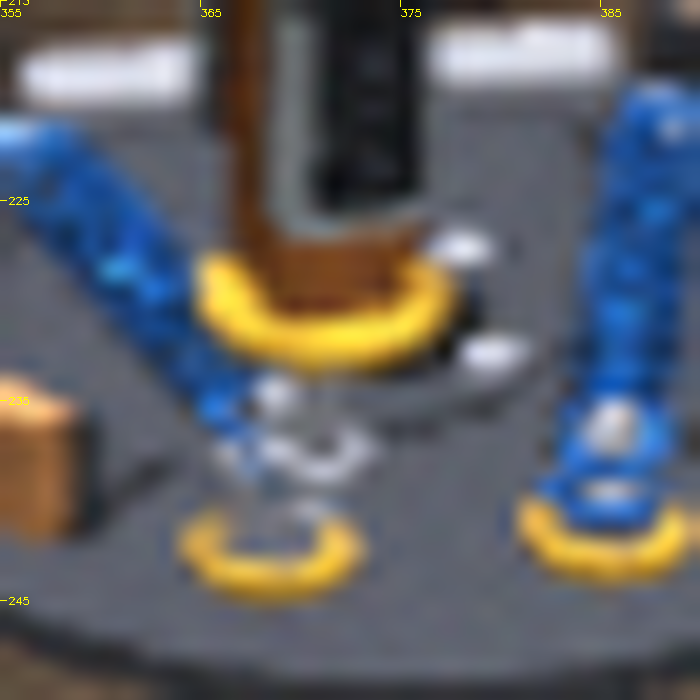

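```bash
python3 -m jog '255 -0.1 1 0.1 0 0 0; 255 -0.1 1 0.1 0 0 0' >/dev/null
python3 w.py
python3 -m jog '255 0 1 0.2 0 0 0; 255 0 1 0.2 -0.1 0 0' >/dev/null
python3 w.py
```

```text
t17.43 pos [ 474.7 -129.9   79.9] rpy [-179.64    0.2    52.36] F [1.57 2.16 6.72] M [ 0.37 -0.28 -0.01] op0.241
tip [ 474.2 -129.8   20.5] eye along 1.47 toolx 0.33 pull -0.1 lat 2.7 Fz 6.7
t17.60 pos [ 474.8 -129.9   79.8] rpy [-179.49    0.21   52.32] F [-0.39  1.26  9.37] M [ 0.35 -0.   -0.  ] op0.237
tip [ 474.3 -129.7   20.4] eye along 1.50 toolx 0.40 pull -1.1 lat 0.8 Fz 9.4
```

```bash
python3 -m jog '255 0 0.3 -0.8 0 0 0; 255 0 0.3 -0.3 0 0 0' >/dev/null
python3 w.py
python3 -m jog '255 0 0.5 -0.5 0.3 0 0' >/dev/null
python3 w.py
```

```text
t17.77 pos [ 474.7 -129.8   80.8] rpy [-179.4     0.23   52.32] F [ 3.63 -2.06 -0.82] M [-0.44 -0.73  0.  ] op0.244
tip [ 474.  -129.6   21.4] eye along 1.72 toolx 0.34 pull 4.1 lat 0.6 Fz -0.8
t17.85 pos [ 474.8 -130.    81.2] rpy [-179.08    0.24   52.33] F [ 2.81 -2.02 -0.55] M [-0.44 -0.75  0.02] op0.241
tip [ 473.9 -129.6   21.8] eye along 1.81 toolx 0.27 pull 3.5 lat 0.1 Fz -0.6
```

```bash
python3 -m jog '255 0 0.8 -0.5 -0.4 0 0; 255 0 0.8 -0.5 -0.4 0 0' >/dev/null
python3 w.py
python3 look.py h4 355,215,390,250
```

```text
t18.02 pos [ 474.6 -130.3   81.4] rpy [-179.64    0.28   52.27] F [ 2.14  3.69 -2.15] M [ 0.56 -0.32 -0.05] op0.242
tip [ 474.1 -130.3   22. ] eye along 1.28 toolx -0.12 pull -0.6 lat 4.2 Fz -2.1
t18.02 pos [ 474.6 -130.3   81.4] rpy [-179.64    0.28   52.27] F [ 2.14  3.69 -2.15] M [ 0.56 -0.32 -0.05] op0.242
tip [ 474.1 -130.3   22. ]
```

View pics/h4.png

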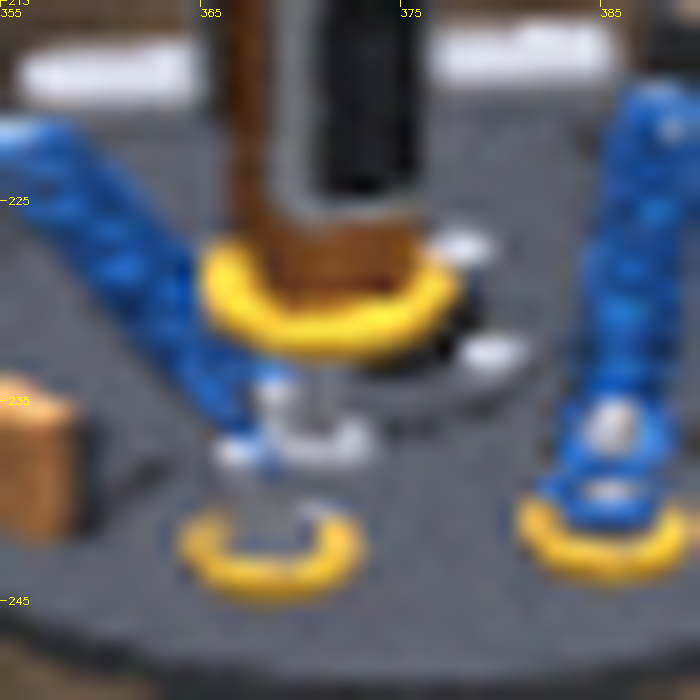

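```bash
python3 -m jog '255 0.8 0.2 -0.4 0 0 0; 255 0.5 0.2 -0.4 0 0 0' >/dev/null
python3 w.py
```

```text
t18.23 pos [ 474.9 -129.5   81.9] rpy [-179.65    0.35   52.32] F [ 2.49 -2.93 -2.78] M [-0.53 -0.41  0.03] op0.243
tip [ 474.4 -129.5   22.5] eye along 1.47 toolx 0.65 pull 3.8 lat -0.8 Fz -2.8
```

```bash
python3 -m jog '255 0.2 0.5 -0.6 -0.2 0 0; 255 0.2 0.5 -0.6 -0.2 0 0' >/dev/null
python3 w.py
```

```text
t18.40 pos [ 474.9 -129.6   82.5] rpy [-179.94    0.41   52.32] F [ 1.6  -0.42 -3.71] M [-0.04 -0.15  0.04] op0.241
tip [ 474.6 -129.9   23.1] eye along 1.14 toolx 0.47 pull 1.5 lat 0.6 Fz -3.7
```

```bash
python3 -m jog '255 0.1 0.7 -0.6 -0.3 0 0; 255 0.1 0.7 -0.6 -0.3 0 0' >/dev/null
python3 w.py
python3 look.py h5 355,215,390,250
```

```text
t18.57 pos [ 475.  -130.    83.4] rpy [179.56   0.47  52.31] F [-1.74  1.35 -2.06] M [0.17 0.11 0.05] op0.239
tip [ 475.1 -130.6   24. ] eye along 0.33 toolx 0.18 pull -2.2 lat 0.0 Fz -2.1
t18.57 pos [ 475.  -130.    83.4] rpy [179.56   0.47  52.31] F [-1.74  1.35 -2.06] M [0.17 0.11 0.05] op0.239
tip [ 475.1 -130.6   24. ]
```

View pics/h5.png

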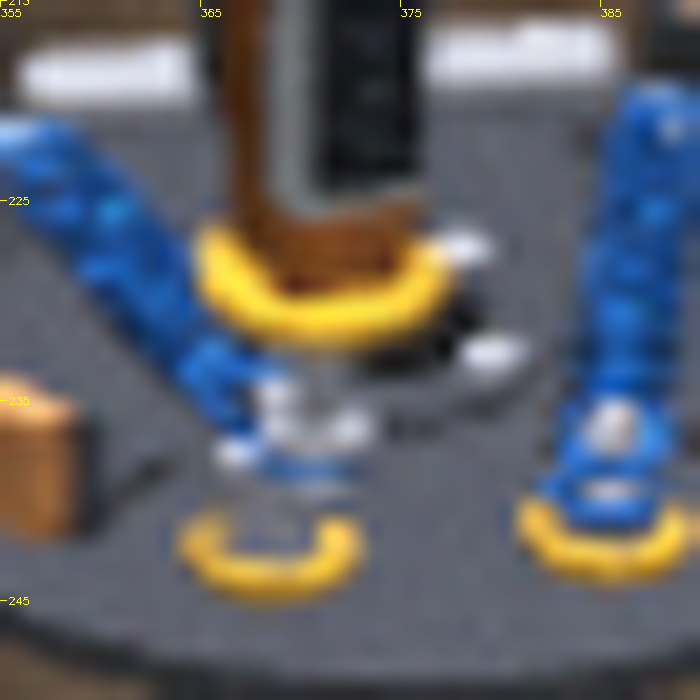

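```bash
python3 -m jog '255 0.1 0.5 -0.7 -0.5 0 0; 255 0.1 0.5 -0.7 -0.5 0 0' >/dev/null
python3 w.py
python3 -m jog '255 0.1 0.5 -0.8 -0.5 0 0; 255 0.1 0.5 -0.8 -0.5 0 0' >/dev/null
python3 w.py
python3 look.py h6 355,215,390,250
```

```text
t18.78 pos [ 474.9 -130.1   84.6] rpy [178.6    0.51  52.3 ] F [ 0.12  0.94 -1.05] M [ 0.02  0.1  -0.04] op0.242
tip [ 475.7 -131.4   25.3] eye along -0.68 toolx -0.01 pull -0.5 lat 0.8 Fz -1.1
t18.95 pos [ 475.9 -130.5   86.5] rpy [177.48   0.51  52.3 ] F [-0.73  0.64 -2.46] M [ 0.04  0.01 -0.02] op0.238
tip [ 477.6 -132.5   27.1] eye along -2.87 toolx 0.21 pull -1.0 lat 0.1 Fz -2.5
t18.95 pos [ 475.9 -130.5   86.5] rpy [177.48   0.51  52.3 ] F [-0.73  0.64 -2.46] M [ 0.04  0.01 -0.02] op0.238
tip [ 477.6 -132.5   27.1]
```

View pics/h6.png

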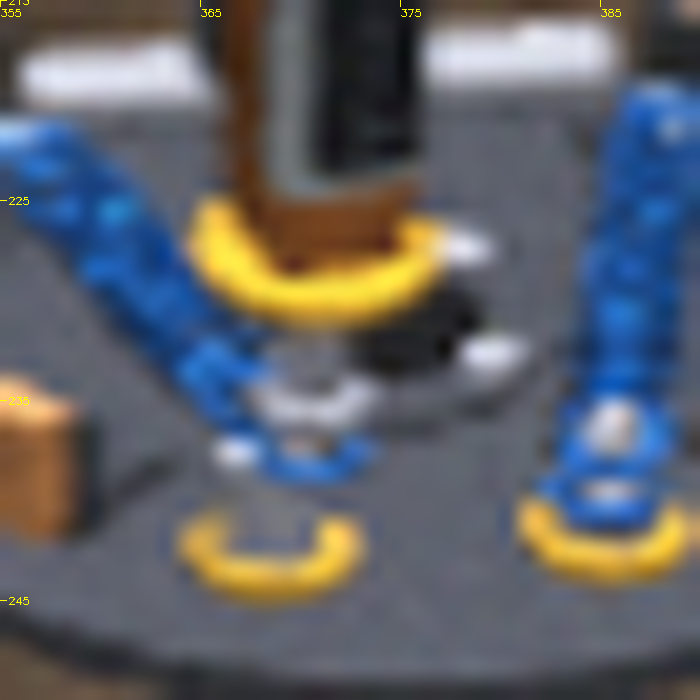

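```bash
python3 -m jog '255 0 -0.6 -1 0 0 0; 255 0 -0.4 -1 0 0 0; 255 0 0 -1.5 0 0 0' >/dev/null
python3 w.py
python3 -m jog '255 0 0 -2 0 0 0; 255 0 0 -3 0 0 0; 255 0 0 -4 0 0 0' >/dev/null
python3 w.py
python3 look.py h7 355,215,390,250
```

```text
t19.25 pos [ 475.  -129.6   90.5] rpy [177.4    0.5   52.32] F [ 0.54  0.82 -1.84] M [-0.01 -0.01 -0.01] op0.242
tip [ 476.8 -131.7   31.1] eye along -1.71 toolx 0.41 pull -0.1 lat 1.0 Fz -1.8
t19.50 pos [ 474.6 -129.3   99.9] rpy [177.42   0.51  52.32] F [ 0.72 -0.15 -2.05] M [ 0.03  0.07 -0.02] op0.241
tip [ 476.4 -131.3   40.6] eye along -1.20 toolx 0.44 pull 0.7 lat 0.3 Fz -2.0
t19.50 pos [ 474.6 -129.3   99.9] rpy [177.42   0.51  52.32] F [ 0.72 -0.15 -2.05] M [ 0.03  0.07 -0.02] op0.241
tip [ 476.4 -131.3   40.6]
```

View pics/h7.png

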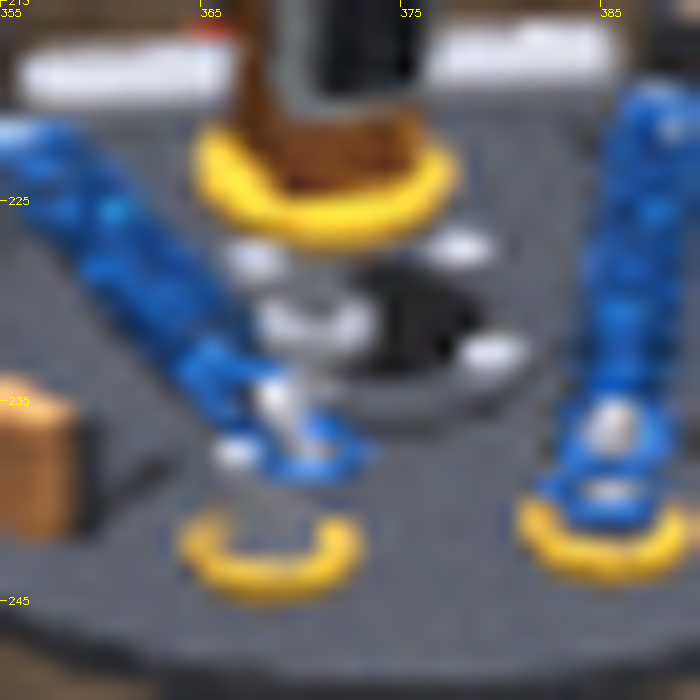

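```bash
python3 -m jog '255 0 0 -12 0.8 0 0; 255 0 0 -18 0.8 0 0; 255 0 0 -18 0.8 0 0; 255 0 0 -18 0 0 0' >/dev/null
python3 -c "
from h import *
st();plan([529.5,170,185],94,255,26)"
```

```text
t19.88 pos [ 471.5 -127.2  166.6] rpy [-179.77    0.62   52.34] F [ 0.5  -0.13 -1.53] M [ 0.06  0.04 -0.02] op0.244
255 22.5 -11.3 -1.7 -0.04 0.04 -3.47; 255 23.2 -9.9 -1.7 -0.04 0.04 -3.47; 255 23.7 -8.5 -1.7 -0.04 0.04 -3.47; 255 24.2 -7.1 -1.7 -0.04 0.04 -3.47; 255 24.6 -5.6 -1.7 -0.04 0.04 -3.47
255 24.9 -4.1 -1.7 -0.04 0.04 -3.47; 255 25.1 -2.6 -1.7 -0.04 0.04 -3.47; 255 25.2 -1.0 -1.6 -0.04 0.04 -3.47; 255 25.2 0.5 -1.6 -0.04 0.04 -3.47; 255 25.1 2.0 -1.6 -0.04 0.04 -3.47
255 25.0 3.6 -1.6 -0.04 0.04 -3.47; 255 24.7 5.1 -1.6 -0.04 0.04 -3.47
```

```bash
python3 -m jog '255 15 -8 -2 0 0 -2; 255 23 -10 -2 0 0 -3.5; 255 24 -8.5 -2 0 0 -3.5; 255 24 -7 -2 0 0 -3.5; 255 24.5 -5.5 -2 0 0 -3.5'>/dev/null
python3 -m jog '255 25 -4 -2 0 0 -3.5; 255 25 -2.5 -2 0 0 -3.5; 255 25 -1 -2 0 0 -3.5; 255 25 0.5 -2 0 0 -3.5; 255 25 2 -2 0 0 -3.5'>/dev/null
python3 -c "
from h import *
st();plan([529.5,183.5,180],94,255,20)"
```

```text
t20.72 pos [526.  116.2 193. ] rpy [179.89   0.5   86.87] F [ 0.51 -1.37 -1.78] M [-0.04  0.03  0.02] op0.243
255 16.9 -0.1 3.1 0.02 0.13 -1.78; 255 16.9 0.5 3.1 0.02 0.13 -1.78; 255 16.8 1.0 3.2 0.02 0.13 -1.78; 255 16.8 1.5 3.2 0.02 0.13 -1.78
```

```bash
python3 -m jog '255 15 0 3 0 0.1 -1.8; 255 13 0.5 3 0 0.1 -1.8; 255 8 1 3 0 0.1 -1.7; 255 4 1 3 0 0 -1; 255 0 0 0 0 0 0'>/dev/null
python3 -m jog '255 0 0 0 0 0 0'>/dev/null
python3 -c "
from h import *
st();plan([529.5,183.5,170],94,255,20)"
```

```text
t21.22 pos [530.7 162.9 181.4] rpy [1.7977e+02 1.2000e-01 9.4010e+01] F [ 0.32  0.24 -0.88] M [-0.04  0.04  0.03] op0.242
255 10.3 0.1 5.7 0.12 0.06 0.00; 255 10.3 0.1 5.7 0.12 0.06 0.00
```

```bash
python3 -m jog '255 9 0 10 0 0 0; 255 7 0 10 0 0 0; 255 3 0 8 0 0 0; 255 0 0 5 0 0 0; 255 0 0 0 0 0 0'>/dev/null
python3 - <<'E'
from h import *
st();plan([529.5,183.5,130],94,255,20)
s=r.sense();R=Ro.from_euler('xyz',s['tcp_rot']).as_matrix();p=s['eef_pos']
pts=[p+R@[0,0,d] for d in(-40.4,22.6,48.6,59.4)]+[[529.5,183.5,42]]
zoom(optics.grab_frame("scene"),(255,215,310,275),"pics/k1.png",11)
zoom(optics.grab_frame("scene"),(255,235,315,305),"pics/k2.png",11,pts,"scene")
E
```

```text
t21.63 pos [529.1 181.2 144.7] rpy [1.7981e+02 1.6000e-01 9.3740e+01] F [ 0.58  0.75 -2.09] M [0.03 0.   0.02] op0.242
255 2.3 0.5 14.7 0.19 0.16 -0.26
```

View pics/k2.png

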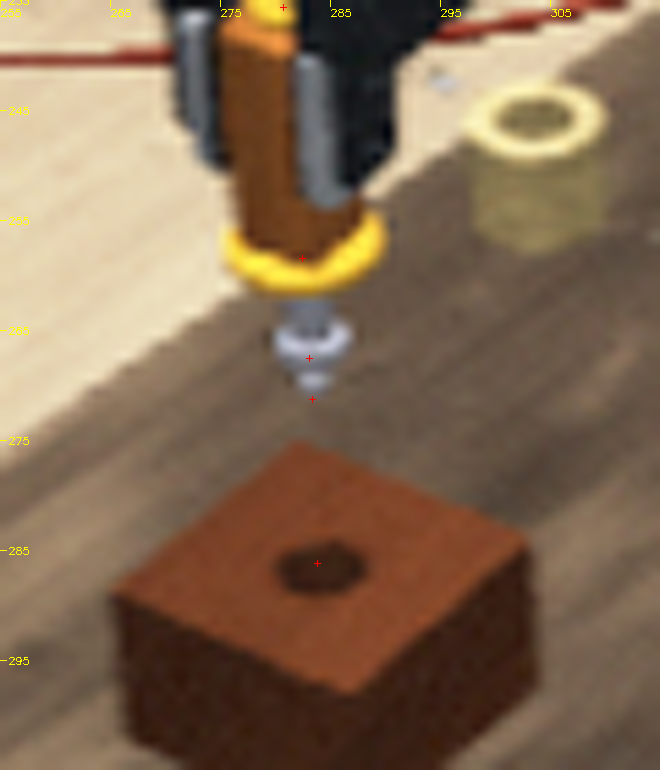

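```bash
python3 -m jog '255 2.6 0 9 0.2 0.1 0; 255 0 0 9 0 0 0; 255 0 0 3 0 0 0; 255 0 0 0 0 0 0'>/dev/null
python3 -c "
from h import *
st();plan([529.1,184.2,110],94,255,20)"
```

```text
t22.07 pos [530.3 183.8 123.5] rpy [1.7986e+02 1.0000e-02 9.3690e+01] F [-0.06 -0.98 -1.33] M [ 0.   -0.    0.05] op0.246
255 0.5 -1.2 13.5 0.14 0.01 -0.31
```

```bash
python3 -m jog '255 0.4 -1 5 0.1 0 0; 255 0 0 5 0 0 0; 255 0 0 2 0 0 0; 255 0 0 0 0 0 0'>/dev/null
python3 - <<'E'
from h import *
st();plan([529.2,184.1,90],94,255,20)
zoom(optics.grab_frame("scene"),(255,235,315,305),"pics/k3.png",11)
E
```

```text
t22.40 pos [529.2 183.9 110.1] rpy [1.7999e+02 2.0000e-02 9.3680e+01] F [ 0.48  0.26 -2.55] M [-0.01  0.01  0.  ] op0.239
255 0.1 0.0 10.0 0.01 0.01 -0.16; 255 0.1 0.0 10.0 0.01 0.01 -0.16
```

View pics/k3.png

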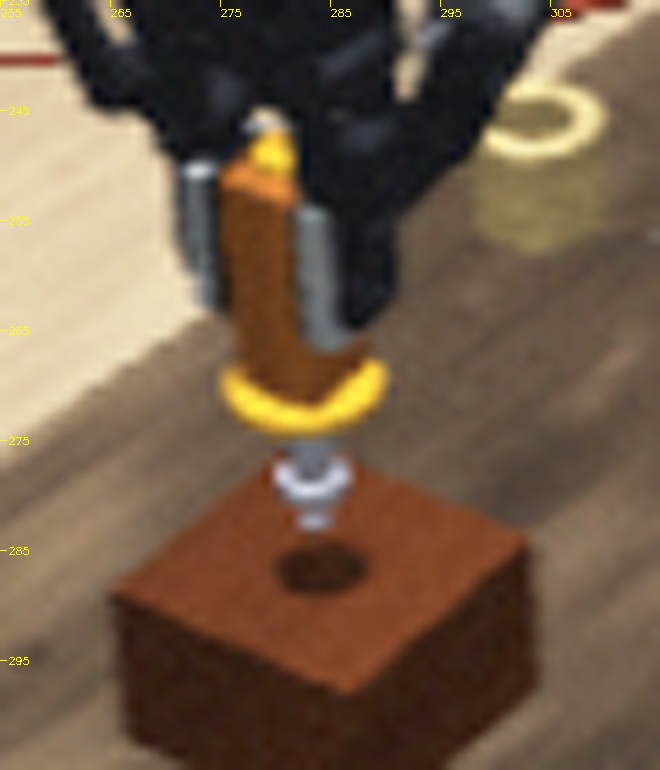

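```bash
python3 -m jog '255 -0.5 -0.8 5 0 0 0; 255 0 0 5 0 0 0; 255 0 0 4 0 0 0; 255 0 0 0 0 0 0'>/dev/null
python3 - <<'E'
from h import *
st();plan([528.5,183.5,75],94,255,20)
zoom(optics.grab_frame("scene"),(255,235,315,305),"pics/k4.png",11)
E
```

```text
t22.78 pos [528.8 183.5  95.5] rpy [179.9    0.    93.69] F [-0.43 -0.22 -1.19] M [0.02 0.01 0.06] op0.241
255 0.0 -0.2 10.3 0.05 0.00 -0.16; 255 0.0 -0.2 10.3 0.05 0.00 -0.16
```

View pics/k4.png

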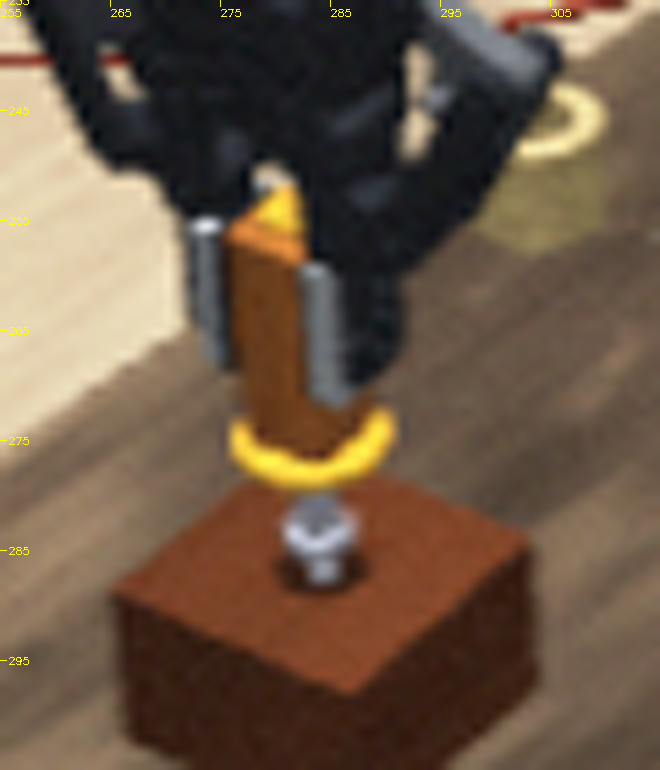

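```bash
python3 -m jog '255 0 0 5 0 0 0; 255 0 0 5 0 0 0; 255 0 0 3 0 0 0; 255 0 0 0 0 0 0'>/dev/null
python3 -c "
from h import *
st()"
python3 -m jog '255 0 0 5 0 0 0; 255 0 0 4 0 0 0; 255 0 0 2 0 0 0; 255 0 0 0 0 0 0'>/dev/null
python3 -c "
from h import *
st()"
```

```text
t23.17 pos [529.3 183.6  81.7] rpy [ 1.7986e+02 -1.0000e-02  9.3680e+01] F [ 0.1  -1.01 -2.16] M [0.   0.   0.01] op0.243
t23.50 pos [529.3 183.6  69.3] rpy [ 1.7987e+02 -1.0000e-02  9.3680e+01] F [-0.29  0.14 -1.96] M [ 0.06  0.02 -0.02] op0.239
```

```bash
python3 -m jog '255 0 0 2 0 0 0; 255 0 0 1.5 0 0 0; 255 0 0 1 0 0 0'>/dev/null
python3 -c "
from h import *
st()"
python3 -m jog '255 0 0 1 0 0 0; 255 0 0 1 0 0 0'>/dev/null
python3 -c "
from h import *
st()
zoom(optics.grab_frame('scene'),(255,235,315,305),'pics/k5.png',11)"
```

```text
t23.75 pos [529.5 183.7  64.6] rpy [ 1.7986e+02 -1.0000e-02  9.3680e+01] F [-4.14 -2.65 16.58] M [-0.22  0.33  0.02] op0.245
t23.92 pos [529.5 183.7  64.6] rpy [ 1.7987e+02 -1.0000e-02  9.3680e+01] F [-4.68 -1.81 12.3 ] M [-0.21  0.87 -0.01] op0.243
```

View pics/k5.png

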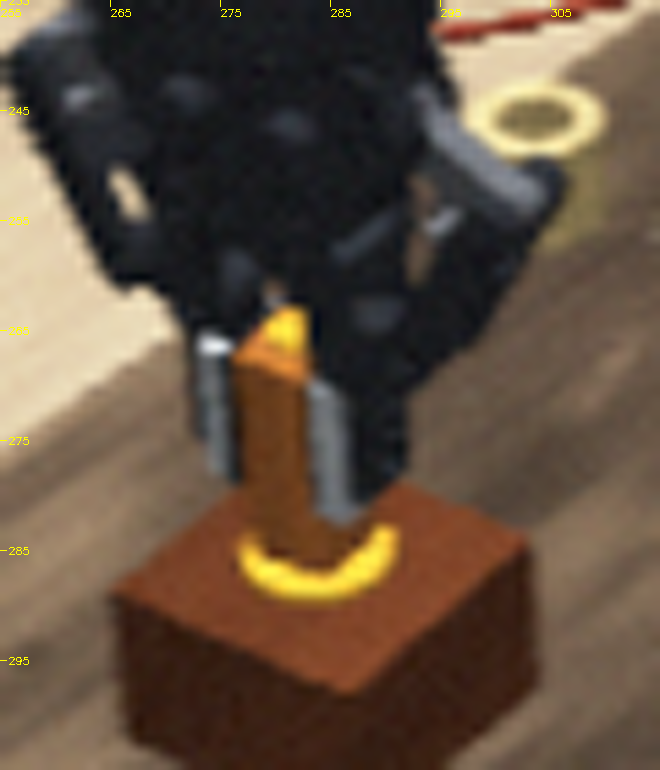

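```bash
python3 -m jog '255 0 0 -0.3 0 0 0; 150 0 0 0 0 0 0; 100 0 0 0 0 0 0; 40 0 0 0 0 0 0; 0 0 0 0 0 0 0'>/dev/null
python3 -m jog '0 0 0 0 0 0 0; 0 0 0 0 0 0 0; 0 0 0 0 0 0 0; 0 0 0 0 0 0 0; 0 0 0 0 0 0 0'
python3 -c "
from h import *
st()
zoom(optics.grab_frame('scene'),(245,225,315,305),'pics/k6.png',9)"
```

```text
clock: 24.8
eef_pos: [530.6, 184.1, 65.8]
tcp_rot: [3.137, -0.001, 1.635]
contact_force: [0.3, -0.1, 0.8]
opening: 1.0
t24.80 pos [530.6 184.1  65.8] rpy [ 1.7973e+02 -5.0000e-02  9.3690e+01] F [ 0.28 -0.06  0.83] M [-0.01  0.02 -0.04] op1.000
```

View pics/k6.png

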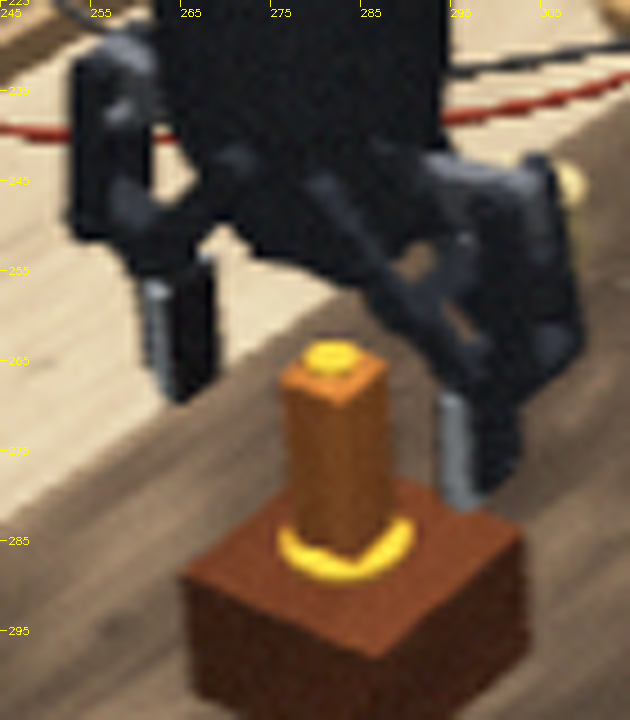

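Puller stands seated, fingers clear. Retreat straight up, then away to get an unobstructed view.

```bash
python3 -m jog '0 0 0 -10 0 0 0; 0 0 0 -20 0 0 0; 0 0 0 -25 0 0 0; 0 0 0 -30 0 0 0; 0 0 0 -30 0 0 0'>/dev/null
python3 -m jog '0 0 0 -30 0 0 0; 0 -15 -20 -15 0 0 0; 0 -15 -30 0 0 0 0; 0 -10 -35 0 0 0 0; 0 0 -35 0 0 0 0'>/dev/null
python3 -m jog '0 0 -15 0 0 0 0; 0 0 0 0 0 0 0; 0 0 0 0 0 0 0; 0 0 0 0 0 0 0; 0 0 0 0 0 0 0'
python3 - <<'E'
from h import *
st()
f=optics.grab_frame("scene")
zoom(f,(335,205,415,255),"pics/e1.png",10); zoom(f,(250,235,320,315),"pics/e2.png",8)
t=optics.grab_frame("top"); zoom(t,(140,190,480,300),"pics/e3.png",2); zoom(t,(350,215,425,290),"pics/e4.png",8)
hh=(282.9,286.7)
E
```

```text
clock: 26.1
eef_pos: [394.6, 133.4, 242.4]
tcp_rot: [3.127, -0.003, 1.635]
contact_force: [-0.0, 0.4, -0.9]
opening: 0.999
t26.10 pos [394.6 133.4 242.4] rpy [ 1.7919e+02 -1.5000e-01  9.3690e+01] F [-0.01  0.43 -0.88] M [-0.01  0.01  0.01] op0.999
```

View pics/e1.png

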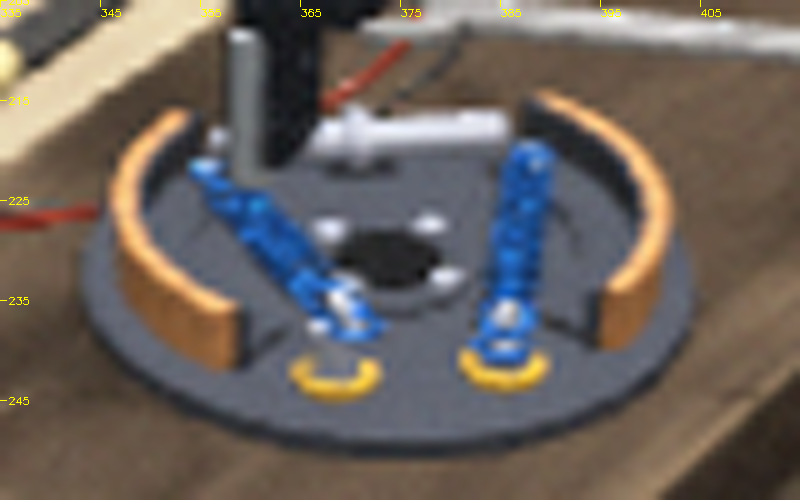

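View pics/e2.png

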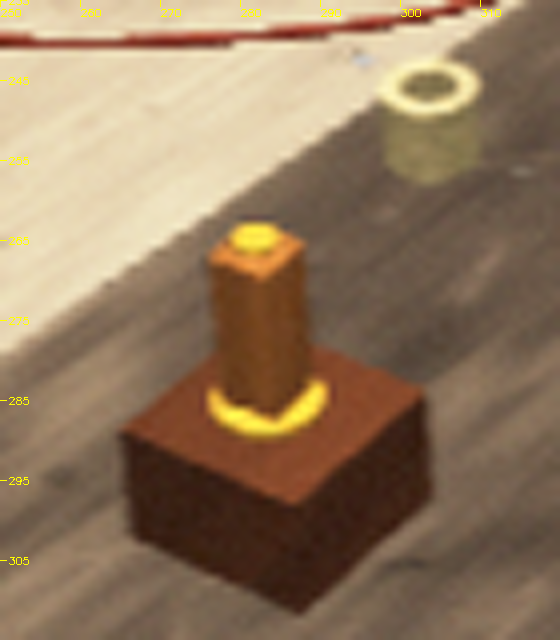

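View pics/e3.png

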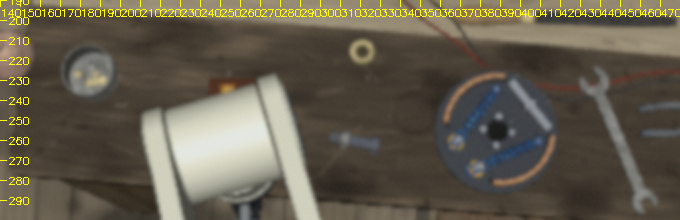

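View pics/e4.png

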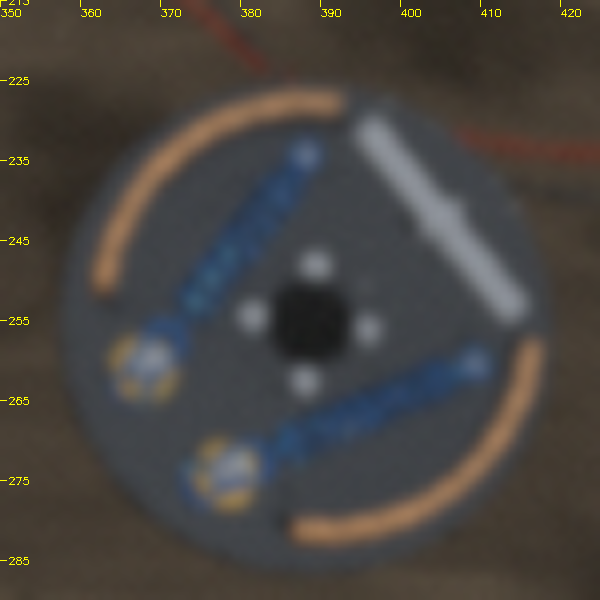

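```bash
python3 -c "
from h import *
print(ticket.sign_off())"
```

```text
the job is handed in; nothing more can be done
None
```

The free return spring is hooked under its post's head, the puller is back in its stand fully down, and I have handed the job in. It took about 26 s of the 64 s; the hand-in reports no verdict.

**Fitting the spring:** I put the pin in the small loop, stretched the spring until its eye was over the post, and pressed down. It bottomed at the same height twice, about 5–6 mm above nominal. I let it back under light pressure and drew the pin out.

**Final pictures:** The right spring now looks like the fitted one from both cameras, with its eye round the post and its loop under the head. The puller's guard sits flat on the stand, within about 2 mm of the hole's axis and upright. The tin, bush, bolt and spanner look untouched. The gripper is open and clear, with no force on the wrist.

**Forces and stretch:** These are estimates from the wrist readings.
- **Press:** the highest I saw on the brake was about 15 N (limit 28 N). That was a brief overshoot while the eye was down on the post.
- **Stretch:** the most was about 37 mm from the wrist moment, or about 41 mm from one noisy force reading (limit 46 mm).

**Checks that disagreed:**
- The two cameras differed by 2–3 mm on where the post is, so I aligned the pin by the scene camera and the robot's own pose.
- The eye's position from the tool tip and from the spring's pull differed by up to about 3 mm.
- While the collar pressed on the loop, the picture did not show the loop. I relied on the continuing pull until it reappeared as the pin came out.

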